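# Fetch a seasoning shaker from its slide-lid stock box and work it into the row

## Task

The seasoning row in the shallow steel pan needs the spare shaker from the blue stock box. Slide the box's white lid along its grooves, pushing on its upright lip, until it comes clear and lay it gently, right way up, flat on the bare counter, then lift the steel shaker out and stand it on the pan's floor in front of the row. From there slide it straight back in between the white jar and the steel tin, letting it spread them, until it stands against the pan's back wall, snug between its two neighbours in one upright row; drop nothing, tip none of the three over, and leave the bottle, the bowl and the spatula where they are.

Things in the scene. Friction and masses are not known exactly. Their poses are not given: they have to be found in the camera images.
- stock_box: Blue plastic stock box, fixed, 176 (own x) x 162 (y) x 102 mm high. Origin: centre of underside. Own x, roughly away from the robot, is the way the lid slides out. Inside 160 x 144 mm clear, floor 5 mm above the origin, walls 8 to 9 mm. Each long wall has a groove 6 mm deep, 90 to 96 mm high, under an overhang with its top at 102 mm; 144 mm clear between the overhangs.
- lid: White plastic lid, loose, 172 (own x) x 153 (y) mm, plate 4 mm thick, 0.16 kg. Origin: centre of the plate's underside, 90 mm above the box's underside while in the grooves. Axes as the box's. Play 1.5 mm each side, 2 mm in height; slides under about 1 N. It must move about 170 mm along +x from fully shut to come clear; it starts up to 12 mm open.
- lip_top (a point): Middle of the top edge of the lid's upright lip, at (-71, 0, 30) mm in the lid's frame, axes as the lid's. The lip is 8 mm thick in x, 80 mm wide in y and stands 26 mm above the plate's top; 11 mm of plate lies behind it (-x).
- shaker: Plain steel cylindrical seasoning shaker with a perforated flat top, loose, 60 mm diameter, 80 mm high, about 0.3 kg, standing on the box's floor. Origin: centre of its underside, z up. Its yaw means nothing.
- tray: Shallow steel pan, fixed, 172 (own x) x 325 (y) mm. Origin: centre of underside; floor 3 mm above it. Walls 20 mm high, 6 mm thick, inner faces at x = -80 and +80, y = -156.5 and +156.5 mm. Own x points roughly away from the robot; the back wall is at +x and the row stands along it. A shaker touching the back wall has its axis at x = +50 mm.
- jar: White plastic jar with black screw cap, loose, 62 mm diameter, 80 mm high, about 0.3 kg, one of the two neighbours, standing on the pan's floor by the back wall. May be the left or the right one. Origin: centre of its underside. Smooth: friction on the pan, its wall and the shaker about 0.25.
- tin: Steel tin with plain flat top, loose, 58 mm diameter, 80 mm high, about 0.3 kg, the other neighbour, beside the jar with a gap of 24 to 42 mm between the two. Origin: centre of its underside. Smooth: friction on the pan, its wall and the shaker about 0.25.
- bottle: Red sauce bottle, loose, bystander, 58 mm diameter, 185 mm high, standing behind the pan. Origin: centre of its underside.
- bowl: Small steel bowl, loose, bystander, 104 mm diameter, 45 mm high, behind the pan. Origin: centre of its underside.
- spatula: Spatula, loose, bystander, 240 mm long, lying flat on the counter on the robot's side of the box, lying across (along the box's y).
- exit_edge (a point): Middle of the top of the box's +x end wall, over which the lid slides out: this wall is only 90 mm high. At the box's other end a low stop (top at 94 mm) keeps the lid from sliding that way. Axes as the box's.
Things that resemble listed ones, but are neither listed nor needed, are in the scene too. There is more than one size of the lid; the one meant has the size given above.

How it is judged:
By the outcome, as a careful person would: the job done as asked, in the order asked, and still so for the second after the job is handed in, with the robot touching nothing.
It also fails if it takes over 67 s, if anything falls off the work surface, if the arm or the gripper's body presses on something with over 40 N, if the wrist force passes 120 N, or if a joint passes its speed limit or range.

## Robot

A 7-joint arm with a two-finger parallel gripper is mounted at the origin on the work surface. World frame = base frame: x ahead of the robot, y to its left, z up, the work surface at z = 0. Lengths are in m, angles in rad, forces in N, time in s.
With the tool pointing down it reaches from about 0.4 to 0.85 m from the base axis. Payload 4.5 kg.
Tool frame: the origin (TCP) lies on the centre line of the jaws, within the pads' length; the fingertips stand 8 mm ahead of it and the grasp point (between the pads) lies 11 mm behind it; z points along the fingers, x is the direction in which the jaws open and shut, and the axes are right-handed (so a half turn about z gives the same grasp; the last joint's range is limited). The gripper opens to 88 mm and grips with 3 to 60 N. Pads are 18 mm wide; open, the fingers measure 123 mm over their backs; the gripper's body (75 mm by 187 mm) begins 45 mm behind the grasp point.
Start: joints at [-1.106, 0.689, -0.195, 1.565, 0.157, 0.902, -0.215], TCP at [0.261, 0.568, 0.247] pointing down, gripper open.
Joint ranges: [-3.01, 3.01], [-0.46, 2.08], [-1.47, 1.51], [0.13, 2.56], [-1, 4.14], [0.04, 2.09], [-2.66, 2.66]. Speed limits (rad/s): [2.57, 2.57, 3.14, 3.14, 3.14, 3.14, 3.14].

## Interface

Orientations are given as a unit quaternion [x, y, z, w].
In Python, from plant import get_state, snapshot, finish_job, boxes_of, pinpoint gives the robot as it stands.
- The arm moves only by the shell command python3 -m creep 'ROWS' [FORCE]. ROWS is JSON, a list of rows, each an object with "hand": the finger opening in m, from 0 to 0.0881; "slide": the shift along the tool's x, y, z in m, a list of three; "turn": the turn about the tool's z in degrees. A call has 1 to 5 rows; each row shifts and turns the commanded pose from where the row before left it, along the tool's axes as they then stand; what a row does not reach is not made up. A row lasts 1/8 s, in which the tool goes at most 62.5 mm and 10.7 degrees, less where a joint would pass 70% of its speed; a pose out of reach is approached as far as the arm can. A call is refused whole if a number of a shift passes 0.0625 or a number of a turn 10.7, either way. A call with a gripper value outside its range is refused whole. The fingers move at their own pace and stop on an object; FORCE is the grip in N (left out, the last holds). Time passes only in rows, so rows that do not move let the fingers close. It gives the time, the measured TCP pose, the force and the opening at its end, in the units of the state.
- get_state(): the state, without advancing time (a new reading comes with each control period).
- snapshot(name): name is "scene" or "top" or "wrist"; returns a dict with "frame" (480x640x3 uint8, red, green, blue), "depth" (480x640 float32, m along the optical axis (not along the pixel's ray), 0 where there is no reading), "mtx" (3x3 intrinsics, pixels), "k1" (the pictures are not rectified: a ray, as slopes to the right and down, at radius r is drawn at 1 + k1 r^2 times it, then the intrinsics apply), "camera_from_world" (4x4, takes a point from world to camera coordinates). Camera axes: x right, y down, z forward; pixel columns grow to the right and rows downward; lengths in m; the calibration is good to about 2 mm. A picture is of the moment at which its call begins.
- finish_job(): hands the job in, once; it reports no verdict.
Trained networks look in a picture, given as the dict that the camera call returned (one of the last four; its "shot" number tells which), for a name from the list of things; names that differ only in an ending like _2 or _b are one class to them, and where a whole thing is asked for, a point or a joint stands for the part that bears it (a point fixed in the world has none). Each returns a list of dicts, best first, with "conf" (0 to 1); they miss things now and then, are a little off and sometimes report something else, mostly with a low value. They report only what shows in the picture. A call takes as long as a camera call. They do not tell look-alikes from the thing itself.
- boxes_of(target, picture): "uv" ([column, row] in pixels, amid what is visible of it).
- pinpoint(target, picture): "uv" ([column, row] in pixels: a listed point, or the origin of a listed thing).
The state is a dict: "clock": time; "q": joint angles; "qd": joint speeds; "joint_torque": joint torques, N m; "tool_pos": TCP position; "eef_rot": TCP orientation; "contact_force": force on the tool from outside, world axes, zero at the start; "moment": the same for the moment, N m; "opening": opening from 0.0 (shut) to 1.0 (fully open).
Only numpy, scipy, OpenCV 4.12 (cv2) and the standard library are available. Lean on these libraries where they do the work, as an engineer would, in place of code of your own. Each camera call takes 0.05 s, during which the arm holds its last target.

## Working session

There is one attempt and no reset: what is moved stays moved. The work goes in short steps, Python scripts to look and compute and a shell command to move; the robot and the scene stay as the last step left them, time stands still between calls to the robot, and variables do not carry over. Pictures are saved under pics/ and viewed, and the job is handed in when it is done.

```bash
ls; mkdir -p pics; cat > h.py <<'E'
import numpy as np, cv2
from plant import get_state, snapshot, finish_job, boxes_of, pinpoint
def save(p,n): cv2.imwrite('pics/'+n,p['frame'][:,:,::-1])
def ray(p,uv):
    K=np.array(p['mtx']);k=p['k1']
    d=np.array([(uv[0]-K[0,2])/K[0,0],(uv[1]-K[1,2])/K[1,1]])
    s=d.copy()
    for _ in range(20): s=d/(1+k*(s@s))
    return np.array([s[0],s[1],1.0])
def atz(p,uv,z):
    M=np.array(p['camera_from_world']);R=M[:3,:3];t=M[:3,3]
    o=-R.T@t; v=R.T@ray(p,uv); return o+v*(z-o[2])/v[2]
def dep(p,uv):
    u,v=int(round(uv[0])),int(round(uv[1]))
    d=p['depth'][v-1:v+2,u-1:u+2]; d=np.median(d[d>0]) if (d>0).any() else np.nan
    M=np.array(p['camera_from_world']);R=M[:3,:3];t=M[:3,3]
    return R.T@(ray(p,uv)*d-t)
def cloud(p):
    K=np.array(p['mtx']);k=p['k1'];H,W=p['depth'].shape
    u,v=np.meshgrid(np.arange(W),np.arange(H))
    d=np.stack([(u-K[0,2])/K[0,0],(v-K[1,2])/K[1,1]],-1);s=d.copy()
    for _ in range(20): s=d/(1+k*(s**2).sum(-1,keepdims=True))
    c=np.concatenate([s,np.ones((H,W,1))],-1)*p['depth'][...,None]
    M=np.array(p['camera_from_world'])
    w=(c-M[:3,3])@M[:3,:3]
    w[p['depth']<=0]=np.nan
    return w
def proj(p,P):
    M=np.array(p['camera_from_world']);c=M[:3,:3]@np.array(P)+M[:3,3]
    s=c[:2]/c[2];s=s*(1+p['k1']*(s@s));K=np.array(p['mtx']);return s[0]*K[0,0]+K[0,2],s[1]*K[1,1]+K[1,2]
E
python3 - <<'E'
from h import *
np.set_printoptions(precision=4,suppress=True)
print(get_state())
for c in['scene','top']:
    p=snapshot(c);save(p,c+'0.png');np.save('/tmp/'+c+'0.npy',p,allow_pickle=True)
    for n in['stock_box','lid','tray','jar','tin','bottle','bowl','spatula','shaker']:
        print(c,n,[(np.round(b['uv']),round(b['conf'],2)) for b in boxes_of(n,p)], [(np.round(b['uv'],1),round(b['conf'],2),dep(p,b['uv'])) for b in pinpoint(n,p)])
    for n in['lip_top','exit_edge']:
        print(c,n,[(np.round(b['uv'],1),round(b['conf'],2),dep(p,b['uv'])) for b in pinpoint(n,p)])
E
```

```text
pics
{'clock': 0.0, 'q': array([-1.1062,  0.69  , -0.1945,  1.5663,  0.1573,  0.9025, -0.2151]), 'qd': array([-0.0004, -0.0003, -0.0012, -0.0006, -0.0019,  0.0013,  0.0005]), 'joint_torque': array([  0.0004, -52.7562,  -1.2667, -15.3423,  -0.0527,   0.0067,
         0.0002]), 'tool_pos': array([0.2608, 0.5673, 0.2459]), 'eef_rot': array([ 0.8419,  0.5397, -0.0007,  0.0006]), 'contact_force': array([ 0.6148, -0.1458,  0.1065]), 'moment': array([-0.0174,  0.0032,  0.0174]), 'opening': 1.0012955682507154}
scene stock_box [(array([272., 319.]), 0.97)] [(array([275.7, 317.3]), 0.82, array([ 0.5855, -0.2765,  0.1026]))]
scene lid [(array([150., 398.]), 0.75), (array([280., 285.]), 0.71)] [(array([147.9, 394.5]), 0.88, array([ 0.5185, -0.5206,  0.0044])), (array([360. , 193.8]), 0.81, array([0.1994, 0.2916, 0.0068])), (array([277.1, 286.2]), 0.69, array([ 0.5031, -0.2169,  0.094 ]))]
scene tray [(array([406., 251.]), 0.81), (array([424., 248.]), 0.21), (array([473., 274.]), 0.17)] [(array([422.7, 247.1]), 0.88, array([0.5737, 0.1394, 0.0714]))]
scene jar [(array([446., 231.]), 0.87)] [(arra
[... 1918 characters left out ...]
178,  0.0923]))]
top bottle [(array([155., 173.]), 0.69)] [(array([162.3, 182.4]), 0.83, array([0.616 , 0.3343, 0.0732])), (array([205.5, 228.2]), 0.62, array([0.499 , 0.2202, 0.0038]))]
top bowl [(array([220., 161.]), 0.59), (array([207., 231.]), 0.31)] [(array([220.5, 164. ]), 0.58, array([0.6918, 0.1821, 0.0042]))]
top spatula [(array([358., 286.]), 0.6)] [(array([376. , 284.8]), 0.81, array([ 0.3331, -0.2623,  0.0016]))]
top shaker [(array([220., 205.]), 0.73)] []
top lip_top [(array([450.6, 186.8]), 0.85, array([ 0.6121, -0.4863,  0.024 ])), (array([370.2, 241. ]), 0.71, array([ 0.4387, -0.238 ,  0.1004])), (array([169.9, 307.2]), 0.67, array([0.2705, 0.3065, 0.04  ]))]
top exit_edge []
```

View pics/scene0.png

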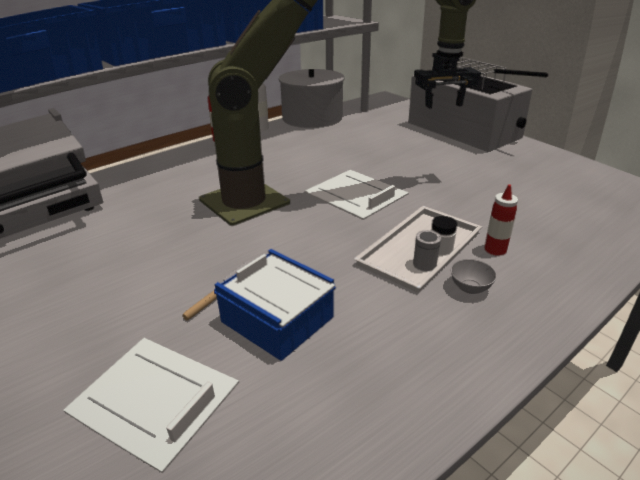

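View pics/top0.png

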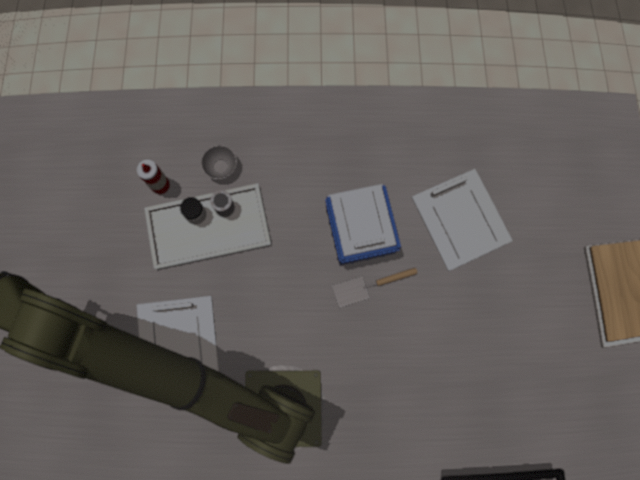

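The white lid in the blue box is at (280,285) in the scene view and (363,222) in the top view. The two other white lids, at (150,395) and (360,193), lie on the counter and are decoys. The pan is at (405,248), with the jar at (446,232) and the tin at (427,250). Next I'll measure the poses from depth.

```bash
python3 - <<'E'
from h import *
np.set_printoptions(precision=4,suppress=True)
for c in['scene','top']:
    p=np.load('/tmp/'+c+'0.npy',allow_pickle=True).item()
    w=cloud(p);f=p['frame'].astype(int);X,Y,Z=w[...,0],w[...,1],w[...,2]
    roi=(X>0.36)&(X<0.64)&(Y>-0.36)&(Y<-0.08)
    blue=roi&(f[...,2]>f[...,0]+40)&(Z>0.085)
    wh=roi&(f.min(-1)>110)&(Z>0.08)&(Z<0.105)
    lip=roi&(f[...,2]<f[...,0]+40)&(Z>0.108)
    for n,m in[('blue',blue),('white',wh),('lip',lip),]:
        if m.sum()<5: print(c,n,m.sum());continue
        q=w[m]; r=cv2.minAreaRect(q[:,:2].astype(np.float32)*1000)
        print(c,n,m.sum(),r,'z',np.percentile(q[:,2],[5,50,95]))
    roi=(X>0.36)&(X<0.68)&(Y>0.0)&(Y<0.42)&(Z>0.0)
    for n,m in[('tray<30',roi&(Z<0.032)&(Z>0.012)),('tops',roi&(Z>0.072)&(Z<.1))]:
        q=w[m]; print(c,n,m.sum(),cv2.minAreaRect(q[:,:2].astype(np.float32)*1000),np.percentile(q[:,2],[5,50,95]))
    m=(roi&(Z>0.072)&(Z<.1)).astype(np.uint8)
    k,l=cv2.connectedComponents(m)
    for i in range(1,k):
        q=w[l==i]
        if len(q)>20: print(c,len(q),cv2.minEnclosingCircle(q[:,:2].astype(np.float32)*1000),np.median(q[:,2]))
    print('counter z',np.nanmedian(Z[(X>0.7)&(X<0.8)&(Y>-.2)&(Y<0)]))
E
```

```text
scene blue 1125 ((498.48626708984375, -220.79100036621094), (184.30075073242188, 169.26698303222656), 11.789949417114258) z [0.0859 0.0989 0.1037]
scene white 3650 ((499.74664306640625, -216.05906677246094), (179.8473358154297, 156.34341430664062), 11.839387893676758) z [0.0921 0.094  0.096 ]
scene lip 224 ((435.9216003417969, -233.4588623046875), (10.705764770507812, 79.235107421875), 11.78274154663086) z [0.1088 0.1172 0.121 ]
scene tray<30 1969 ((549.992431640625, 226.7093505859375), (276.095947265625, 342.7814636230469), 11.288713455200195) [0.0131 0.02   0.0291]
scene tops 971 ((577.2523193359375, 269.42926025390625), (260.7488098144531, 107.82284545898438), 69.68997192382812) [0.0737 0.0834 0.0937]
scene 246 ((635.7838745117188, 359.3165283203125), 30.415555953979492) 0.08612449435882949
scene 360 ((543.393798828125, 249.84156799316406), 33.89638900756836) 0.08297285712804207
scene 364 ((564.7353515625, 167.72642517089844), 31.432512283325195) 0.08351152119717165
counter z 0.0004770037254633284
top blue 696 ((487.854248046875, -219.64552307128906), (181.0629425048828, 168.62767
[... 208 characters left out ...]
ip 113 ((471.112548828125, -263.4188537597656), (57.290916442871094, 166.1201171875), 53.9605598449707) z [0.1096 0.1194 0.124 ]
top tray<30 1527 ((540.0116577148438, 244.08328247070312), (266.3023681640625, 373.82818603515625), 11.608748435974121) [0.0133 0.0196 0.0273]
top tops 841 ((566.2136840820312, 261.08026123046875), (241.48379516601562, 104.271240234375), 72.61732482910156) [0.0758 0.0828 0.0894]
top 80 ((625.5975952148438, 353.856689453125), 26.99626350402832) 0.08584488876086568
top 355 ((559.1420288085938, 166.16981506347656), 30.8072509765625) 0.0832046639682828
top 406 ((539.98779296875, 249.6815643310547), 32.6226921081543) 0.08216598175795106
counter z -0.00029846978151062584
```

```bash
python3 - <<'E'
from h import *
p=np.load('/tmp/top0.npy',allow_pickle=True).item()
cv2.imwrite('pics/top0crop.png',cv2.resize(p['frame'][130:320,130:480,::-1],None,fx=2.2,fy=2.2,interpolation=cv2.INTER_CUBIC))
print(np.array(p['mtx']),p['k1'])
E
```

```text
[[560.4438934    0.         309.66532546]
 [  0.         560.4438934  240.05683716]
 [  0.           0.           1.        ]] -0.16228970782794358
```

View pics/top0crop.png

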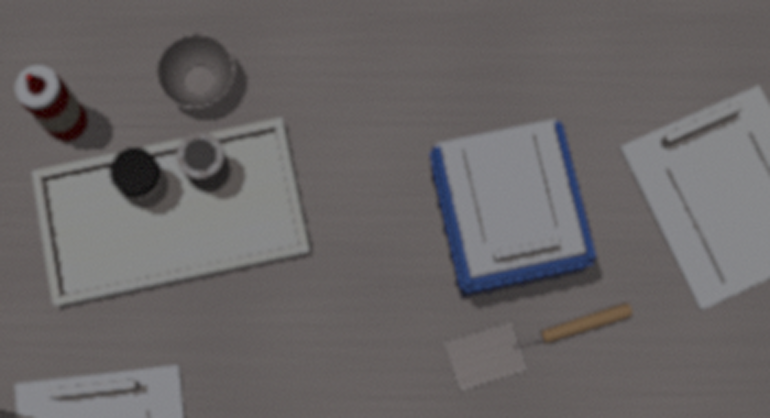

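```bash
cat >> h.py <<'E'
def yaw(s):
    x,y,z,w=s['eef_rot']; return np.degrees(np.arctan2(2*(x*y+z*w),1-2*(y*y+z*z)))
def plan(x,y,z,th,n,hand=None):
    s=get_state();p=np.array(s['tool_pos']);a=yaw(s)
    d=(np.array([x,y,z])-p)/n; dt=-((th-a+180)%360-180)/n
    print('t',round(s['clock'],2),'pos',p.round(4),'yaw',round(a,2),'F',np.round(s['contact_force'],1),'op',round(s['opening'],3))
    for i in range(n):
        A=np.radians(a-dt*i);X=np.array([np.cos(A),np.sin(A),0]);Y=np.array([np.sin(A),-np.cos(A),0])
        print([round(float(d@X),4),round(float(d@Y),4),round(float(-d[2]),4)],round(float(dt),2))
E
python3 - <<'E'
from h import *
plan(0.50,0.10,0.28,11.8,12)
E
```

```text
t 2.1 pos [0.261  0.5679 0.2467] yaw 65.32 F [-0.1 -0.1 -0.3] op 1.004
[-0.0271, 0.0344, -0.0028] 4.46
[-0.0244, 0.0364, -0.0028] 4.46
[-0.0215, 0.0382, -0.0028] 4.46
[-0.0184, 0.0397, -0.0028] 4.46
[-0.0153, 0.041, -0.0028] 4.46
[-0.012, 0.0421, -0.0028] 4.46
[-0.0087, 0.0429, -0.0028] 4.46
[-0.0054, 0.0435, -0.0028] 4.46
[-0.002, 0.0437, -0.0028] 4.46
[0.0014, 0.0438, -0.0028] 4.46
[0.0048, 0.0435, -0.0028] 4.46
[0.0082, 0.043, -0.0028] 4.46
```

```bash
python3 -m creep '[{"hand":0.024,"slide":[-0.027,0.034,-0.003],"turn":4.5},{"hand":0.024,"slide":[-0.024,0.036,-0.003],"turn":4.5},{"hand":0.024,"slide":[-0.021,0.038,-0.003],"turn":4.5},{"hand":0.024,"slide":[-0.018,0.04,-0.003],"turn":4.5},{"hand":0.024,"slide":[-0.015,0.041,-0.003],"turn":4.5}]' 20
python3 -m creep '[{"hand":0.024,"slide":[-0.012,0.042,-0.003],"turn":4.5},{"hand":0.024,"slide":[-0.009,0.043,-0.003],"turn":4.5},{"hand":0.024,"slide":[-0.005,0.043,-0.003],"turn":4.5},{"hand":0.024,"slide":[-0.002,0.044,-0.003],"turn":4.5},{"hand":0.024,"slide":[0.001,0.044,-0.003],"turn":4.5}]'
python3 - <<'E'
from h import *
p=snapshot('wrist');save(p,'w0.png')
plan(0.43,-0.20,0.25,11.8,9)
E
```

```text
clock: 2.72
tool_pos: [0.3613, 0.3732, 0.262]
eef_rot: [0.931, 0.364, 0.0, -0.0]
contact_force: [0.9, 0.3, 0.1]
opening: 0.456
clock: 3.35
tool_pos: [0.4596, 0.1776, 0.277]
eef_rot: [0.985, 0.175, 0.0, -0.0]
contact_force: [0.5, -0.4, -0.4]
opening: 0.272
t 3.4 pos [0.4625 0.1707 0.2774] yaw 19.52 F [ 2.1 -4.2  0.1] op 0.272
[-0.0172, 0.0376, 0.003] 0.86
[-0.0166, 0.0379, 0.003] 0.86
[-0.016, 0.0381, 0.003] 0.86
[-0.0155, 0.0383, 0.003] 0.86
[-0.0149, 0.0386, 0.003] 0.86
[-0.0143, 0.0388, 0.003] 0.86
[-0.0137, 0.039, 0.003] 0.86
[-0.0131, 0.0392, 0.003] 0.86
[-0.0126, 0.0394, 0.003] 0.86
```

View pics/w0.png

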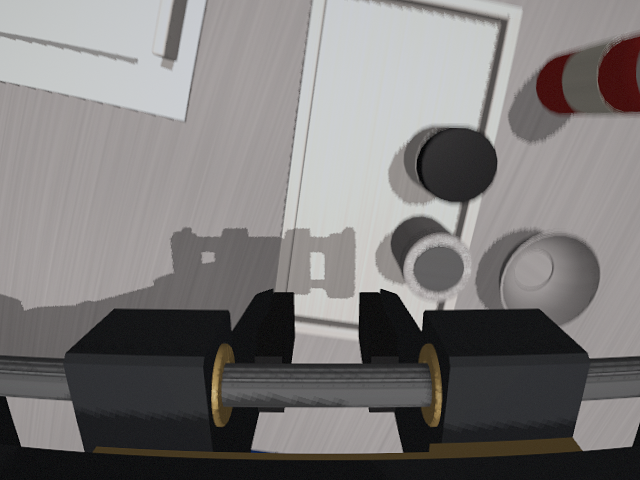

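Wrist view: the pan with the black-capped jar at (457,163), the tin at (438,265), the bowl at (548,280) and the bottle at (600,80). The two neighbours stand along the back wall.

```bash
python3 -m creep '[{"hand":0.024,"slide":[-0.017,0.042,0.003],"turn":0.9},{"hand":0.024,"slide":[-0.017,0.042,0.003],"turn":0.9},{"hand":0.024,"slide":[-0.016,0.042,0.003],"turn":0.9},{"hand":0.024,"slide":[-0.015,0.042,0.003],"turn":0.9},{"hand":0.024,"slide":[-0.015,0.042,0.003],"turn":0.9}]'
python3 -m creep '[{"hand":0.024,"slide":[-0.014,0.042,0.003],"turn":0.9},{"hand":0.024,"slide":[-0.014,0.042,0.003],"turn":0.9},{"hand":0.024,"slide":[-0.013,0.042,0.003],"turn":0.8},{"hand":0.024,"slide":[-0.012,0.042,0.003],"turn":0.8},{"hand":0.024,"slide":[0,0,0],"turn":0}]'
cat > lid.py <<'E'
from h import *
import sys
p=snapshot('wrist');save(p,sys.argv[1]);np.save('/tmp/'+sys.argv[1]+'.npy',p,allow_pickle=True)
np.set_printoptions(precision=4,suppress=True)
for n in['lip_top','lid']:
    print(n,[(np.round(b['uv']),round(b['conf'],2),dep(p,b['uv']),atz(p,b['uv'],0.12 if n=='lip_top' else .09)) for b in pinpoint(n,p)[:2]])
w=cloud(p);X,Y,Z=w[...,0],w[...,1],w[...,2]
m=(X>.36)&(X<.62)&(Y>-.36)&(Y<-.08)&(Z>0.113)&(Z<0.126)
q=w[m]
if len(q)>10:
  print('lip',len(q),cv2.minAreaRect(q[:,:2].astype(np.float32)*1000),np.median(q[:,2]))
plan(0.43,-0.232,0.20,11.8,5)
E
python3 lid.py w1.png
```

```text
clock: 4.03
tool_pos: [0.4499, -0.0469, 0.2618]
eef_rot: [0.99, 0.138, 0.0, -0.0]
contact_force: [-0.1, -1.3, 0.5]
opening: 0.275
clock: 4.65
tool_pos: [0.4398, -0.2255, 0.2496]
eef_rot: [0.994, 0.105, -0.0, 0.001]
contact_force: [-0.5, 0.9, -0.7]
opening: 0.274
lip_top [(array([314., 238.]), 0.78, array([ 0.4327, -0.2307,  0.1192]), array([ 0.4327, -0.2305,  0.12  ]))]
lid [(array([344., 464.]), 0.91, array([ 0.4373, -0.2028,  0.3382]), array([ 0.5005, -0.4348,  0.09  ])), (array([415., 231.]), 0.79, array([ 0.5024, -0.2181,  0.0932]), array([ 0.5032, -0.2188,  0.09  ]))]
lip 1467 ((432.8977966308594, -232.87368774414062), (7.846047878265381, 79.73492431640625), 11.89252758026123) 0.11876391954269289
t 4.8 pos [ 0.4408 -0.2205  0.2497] yaw 12.5 F [ 0.2  0.5 -0.3] op 0.268
[-0.0026, 0.0018, 0.0099] 0.14
[-0.0026, 0.0018, 0.0099] 0.14
[-0.0026, 0.0018, 0.0099] 0.14
[-0.0026, 0.0018, 0.0099] 0.14
[-0.0026, 0.0018, 0.0099] 0.14
```

View pics/w1.png

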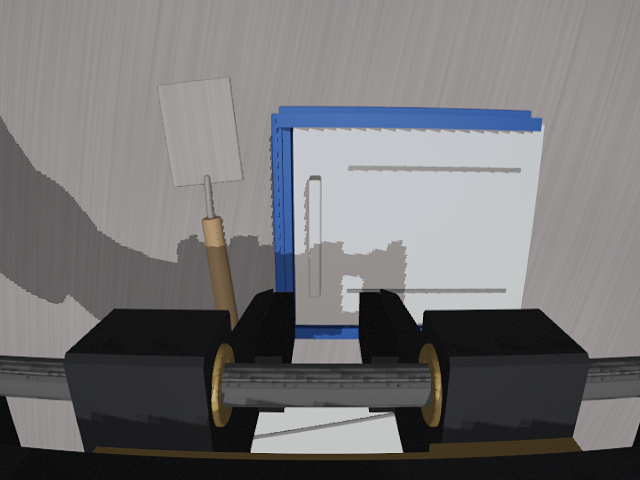

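Wrist view: the lip is at (314,238), upright and well inside the frame. The depth rectangle gives its centre at (432.9,-232.9) mm, size 7.8 x 79.7 mm, yaw 11.9°, top about 119 mm. All of this matches the given sizes.

```bash
python3 - <<'E'
from h import *
plan(0.4329,-0.2329,0.107,11.9,5)
E
```

```text
t 4.8 pos [ 0.4408 -0.2205  0.2497] yaw 12.5 F [ 0.2  0.5 -0.3] op 0.268
[-0.0021, 0.0021, 0.0285] 0.12
[-0.0021, 0.0021, 0.0285] 0.12
[-0.0021, 0.0021, 0.0285] 0.12
[-0.0021, 0.0021, 0.0285] 0.12
[-0.0021, 0.0021, 0.0285] 0.12
```

```bash
python3 -m creep '[{"hand":0.024,"slide":[-0.004,0.003,0.04],"turn":0.2},{"hand":0.024,"slide":[-0.004,0.003,0.04],"turn":0.2},{"hand":0.024,"slide":[-0.003,0.002,0.035],"turn":0.2},{"hand":0.024,"slide":[0,0,0],"turn":0},{"hand":0.024,"slide":[0,0,0],"turn":0}]'
python3 - <<'E'
from h import *
plan(0.4329,-0.2329,0.107,11.9,2)
E
```

```text
clock: 5.42
tool_pos: [0.4325, -0.2311, 0.1357]
eef_rot: [0.995, 0.104, 0.001, 0.0]
contact_force: [0.2, -0.8, 0.0]
opening: 0.268
t 5.42 pos [ 0.4325 -0.2311  0.1357] yaw 11.92 F [ 0.2 -0.8  0. ] op 0.268
[0.0, 0.0009, 0.0144] 0.01
[0.0, 0.0009, 0.0144] 0.01
```

```bash
python3 -m creep '[{"hand":0.024,"slide":[0,0.001,0.015],"turn":0},{"hand":0.024,"slide":[0,0.001,0.014],"turn":0},{"hand":0.024,"slide":[0,0,0],"turn":0},{"hand":0.024,"slide":[0.006,0,0],"turn":0},{"hand":0.024,"slide":[0.006,0,0],"turn":0}]'
python3 -m creep '[{"hand":0.024,"slide":[0.01,0,0],"turn":0},{"hand":0.024,"slide":[0.014,0,0],"turn":0},{"hand":0.024,"slide":[0.014,0,0],"turn":0},{"hand":0.024,"slide":[0.014,0,0],"turn":0},{"hand":0.024,"slide":[0.014,0,0],"turn":0}]'
python3 lid.py w2.png
```

```text
clock: 6.05
tool_pos: [0.4441, -0.2313, 0.1059]
eef_rot: [0.995, 0.103, 0.0, 0.0]
contact_force: [-0.2, 0.4, -0.7]
opening: 0.275
clock: 6.68
tool_pos: [0.5093, -0.2175, 0.1057]
eef_rot: [0.995, 0.103, 0.0, -0.0]
contact_force: [-2.2, -0.5, 1.3]
opening: 0.273
lip_top [(array([302., 342.]), 0.88, array([ 0.5011, -0.2184,  0.1192]), array([ 0.501 , -0.2179,  0.12  ]))]
lid [(array([484., 303.]), 0.84, array([ 0.5681, -0.2027,  0.0929]), array([ 0.5695, -0.2037,  0.09  ]))]
lip 6804 ((501.1997375488281, -218.59934997558594), (70.32811737060547, 49.24875259399414), 69.06365966796875) 0.11883534389365956
t 6.83 pos [ 0.51   -0.2173  0.1057] yaw 11.9 F [-0.3 -0.8  0.3] op 0.271
[-0.0163, -0.0004, -0.0189] 0.02
[-0.0163, -0.0004, -0.0189] 0.02
[-0.0163, -0.0004, -0.0189] 0.02
[-0.0163, -0.0004, -0.0189] 0.02
[-0.0163, -0.0004, -0.0189] 0.02
```

View pics/w2.png

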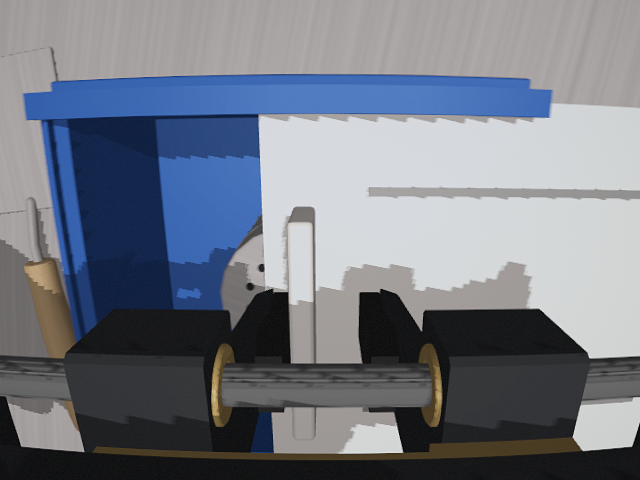

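The lid has slid about 70 mm, and the shaker's perforated top is starting to show at (245,270). The lip at (302,320) is between the fingers. I'll grip it and pull on.

```bash
python3 -m creep '[{"hand":0.004,"slide":[0,0,0],"turn":0},{"hand":0.004,"slide":[0,0,0],"turn":0},{"hand":0.004,"slide":[0,0,0],"turn":0},{"hand":0.004,"slide":[0,0,-0.001],"turn":0},{"hand":0.004,"slide":[0.008,0,0],"turn":0}]' 30
python3 -m creep '[{"hand":0.004,"slide":[0.015,0,0],"turn":0},{"hand":0.004,"slide":[0.015,0,0],"turn":0},{"hand":0.004,"slide":[0.015,0,0],"turn":0},{"hand":0.004,"slide":[0.005,0,0],"turn":0},{"hand":0.004,"slide":[0,0,0],"turn":0}]'
python3 - <<'E'
from h import *
p=snapshot('wrist');save(p,'w3.png')
plan(0.6,-0.2,0.107,11.9,2)
p=snapshot('scene');save(p,'s3.png')
E
```

```text
clock: 7.45
tool_pos: [0.5158, -0.2163, 0.1067]
eef_rot: [0.995, 0.103, -0.0, -0.0]
contact_force: [-0.1, -0.2, -2.0]
opening: 0.088
clock: 8.07
tool_pos: [0.5651, -0.2057, 0.1065]
eef_rot: [0.995, 0.103, -0.0, -0.0]
contact_force: [-0.4, -0.0, -0.8]
opening: 0.09
t 8.12 pos [ 0.5645 -0.206   0.1065] yaw 11.82 F [-0.6  0.3 -1.4] op 0.088
[0.018, 0.0007, -0.0002] -0.04
[0.018, 0.0007, -0.0002] -0.04
```

View pics/w3.png

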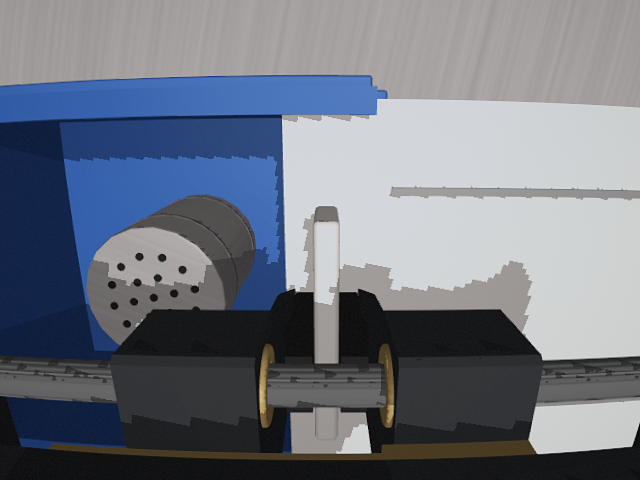

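View pics/s3.png

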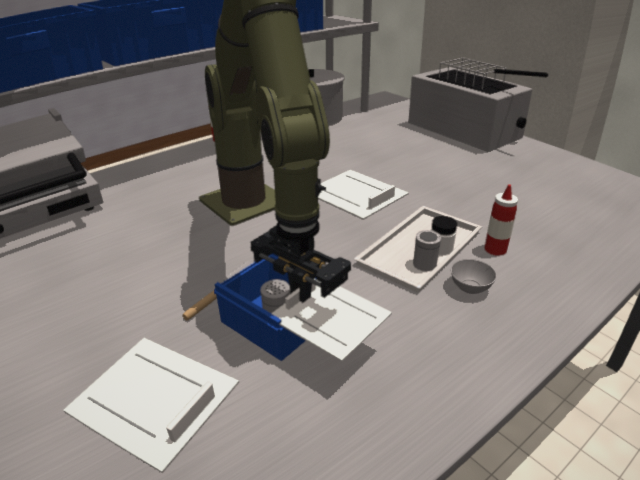

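Wrist view: the lid's rear edge (column 283) is about 33 mm short of the box's exit end (column 378). The shaker is clear at (160,270), and the scene view shows the lid level.

```bash
python3 -m creep '[{"hand":0.004,"slide":[0.014,0,0],"turn":0},{"hand":0.004,"slide":[0.014,0,0],"turn":0},{"hand":0.004,"slide":[0.014,0,0],"turn":0},{"hand":0.004,"slide":[0.008,0,0],"turn":0},{"hand":0.004,"slide":[0,0,0],"turn":0}]'
python3 - <<'E'
from h import *
p=snapshot('wrist');save(p,'w4.png')
plan(0.71,-0.11,0.107,11.9,4)
E
```

```text
clock: 8.8
tool_pos: [0.6139, -0.1956, 0.1066]
eef_rot: [0.995, 0.103, -0.0, -0.0]
contact_force: [0.3, 0.2, -1.5]
opening: 0.087
t 8.85 pos [ 0.6133 -0.1959  0.1065] yaw 11.81 F [-0.1  0.5 -2.3] op 0.084
[0.0281, -0.0161, -0.0001] -0.02
[0.0281, -0.0161, -0.0001] -0.02
[0.0281, -0.0161, -0.0001] -0.02
[0.0281, -0.016, -0.0001] -0.02
```

View pics/w4.png

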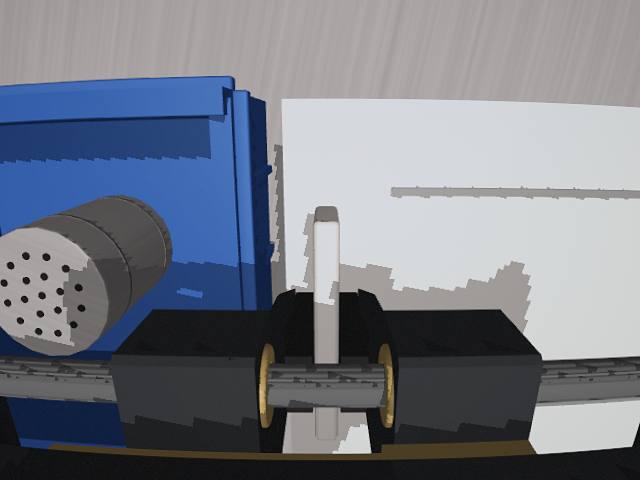

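The lid is clear of the box: its rear edge at column 283 is past the box end at column 265. Next I'll carry it forward and left to the bare counter.

```bash
python3 -m creep '[{"hand":0.004,"slide":[0.014,0,-0.005],"turn":0},{"hand":0.004,"slide":[0.024,-0.012,-0.005],"turn":0},{"hand":0.004,"slide":[0.028,-0.02,0],"turn":0},{"hand":0.004,"slide":[0.028,-0.02,0],"turn":0},{"hand":0.004,"slide":[0.018,-0.01,0],"turn":0}]'
python3 -m creep '[{"hand":0.004,"slide":[0,0,0.012],"turn":0},{"hand":0.004,"slide":[0,0,0.025],"turn":0},{"hand":0.004,"slide":[0,0,0.025],"turn":0},{"hand":0.004,"slide":[0,0,0.012],"turn":0},{"hand":0.004,"slide":[0,0,0],"turn":0}]'
python3 - <<'E'
from h import *
p=snapshot('wrist');save(p,'w5.png')
w=cloud(p);Z=w[...,2];f=p['frame'].astype(int).min(-1)
for u,v in[(300,130),(300,180),(400,130),(500,130),(600,130),(620,250),(620,120)]: print((u,v),dep(p,(u,v)).round(4))
plan(0.71,-0.11,0.016,11.9,4)
p=snapshot('scene');save(p,'s5.png')
E
```

```text
clock: 9.48
tool_pos: [0.7111, -0.11, 0.1165]
eef_rot: [0.995, 0.104, -0.0, -0.001]
contact_force: [-0.4, -0.4, -1.8]
opening: 0.09
clock: 10.1
tool_pos: [0.7092, -0.1131, 0.0415]
eef_rot: [0.995, 0.102, -0.002, -0.0]
contact_force: [0.5, -0.3, -0.2]
opening: 0.088
(300, 130) [ 0.6865 -0.0497  0.0284]
(300, 180) [ 0.6898 -0.0666  0.0286]
(400, 130) [ 0.72   -0.0426  0.0285]
(500, 130) [ 0.7543 -0.0349  0.0284]
(600, 130) [ 0.7909 -0.0261  0.028 ]
(620, 250) [ 0.8155 -0.0668  0.028 ]
(620, 120) [ 0.7971 -0.0209  0.0284]
t 10.15 pos [ 0.7104 -0.113   0.0427] yaw 11.77 F [ 0.3  0.8 -0.8] op 0.086
[0.0001, -0.0007, 0.0067] -0.03
[0.0001, -0.0007, 0.0067] -0.03
[0.0001, -0.0007, 0.0067] -0.03
[0.0001, -0.0007, 0.0067] -0.03
```

View pics/s5.png

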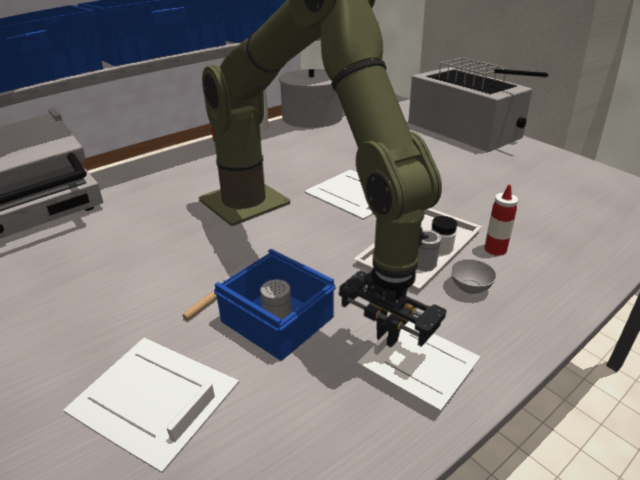

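View pics/w5.png

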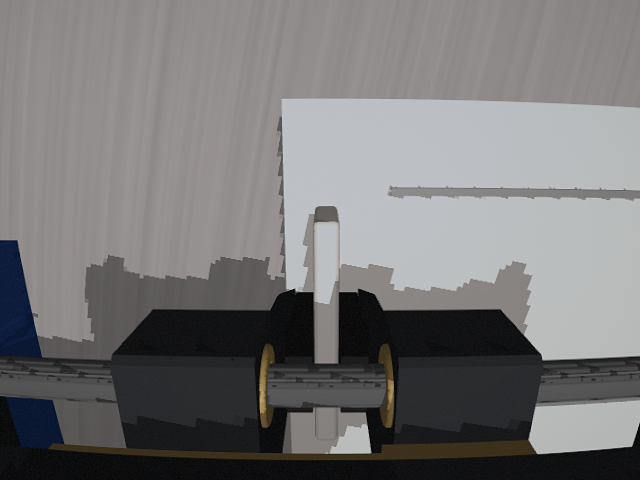

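The lid is level, with its top at 28.4 mm, so it has about 24 mm to go. The counter below it is bare.

```bash
python3 -m creep '[{"hand":0.004,"slide":[0,0,0.01],"turn":0},{"hand":0.004,"slide":[0,0,0.008],"turn":0},{"hand":0.004,"slide":[0,0,0.003],"turn":0},{"hand":0.004,"slide":[0,0,0.001],"turn":0},{"hand":0.004,"slide":[0,0,0],"turn":0}]'
python3 -m creep '[{"hand":0.004,"slide":[0,0,0.001],"turn":0},{"hand":0.004,"slide":[0,0,0.001],"turn":0},{"hand":0.004,"slide":[0,0,0],"turn":0}]'
python3 - <<'E'
from h import *
p=snapshot('wrist')
for u,v in[(300,130),(400,130),(500,130),(600,130),(620,250),(200,100),(100,100)]: print((u,v),dep(p,(u,v)).round(4))
plan(0.71,-0.11,0.016,11.9,4)
E
```

```text
clock: 10.82
tool_pos: [0.711, -0.1121, 0.0208]
eef_rot: [0.995, 0.103, 0.0, -0.0]
contact_force: [-0.1, -0.7, -1.5]
opening: 0.091
clock: 11.2
tool_pos: [0.7108, -0.1121, 0.0186]
eef_rot: [0.995, 0.103, -0.0, -0.0]
contact_force: [-0.2, 0.1, -1.5]
opening: 0.085
(300, 130) [ 0.6881 -0.0487  0.0062]
(400, 130) [ 0.7215 -0.0416  0.0062]
(500, 130) [ 0.756  -0.0338  0.0052]
(600, 130) [ 0.7923 -0.025   0.0056]
(620, 250) [ 0.8173 -0.0657  0.0053]
(200, 100) [ 0.6508 -0.0456 -0.0008]
(100, 100) [ 0.6139 -0.0522 -0.0013]
t 11.25 pos [ 0.7108 -0.1121  0.0187] yaw 11.82 F [-0.3 -0.5 -1.8] op 0.087
[-0.0001, -0.0005, 0.0007] -0.02
[-0.0001, -0.0005, 0.0007] -0.02
[-0.0001, -0.0005, 0.0007] -0.02
[-0.0001, -0.0005, 0.0007] -0.02
```

Plate top is 6 to 7 mm above the counter reading, so about 2 mm remains.

```bash
python3 -m creep '[{"hand":0.004,"slide":[0,0,0.001],"turn":0},{"hand":0.004,"slide":[0,0,0.001],"turn":0},{"hand":0.004,"slide":[0,0,0.0005],"turn":0},{"hand":0.004,"slide":[0,0,0],"turn":0}]'
```

```text
clock: 11.75
tool_pos: [0.7108, -0.1121, 0.0161]
eef_rot: [0.995, 0.103, -0.0, -0.0]
contact_force: [0.0, 0.1, -1.3]
opening: 0.088
```

```bash
python3 -m creep '[{"hand":0.004,"slide":[0,0,0.0007],"turn":0},{"hand":0.004,"slide":[0,0,0],"turn":0}]'
```

```text
clock: 12.0
tool_pos: [0.711, -0.1121, 0.0157]
eef_rot: [0.995, 0.103, 0.0, -0.0]
contact_force: [-0.7, -0.4, 0.6]
opening: 0.086
```

```bash
python3 -m creep '[{"hand":0.03,"slide":[0,0,0],"turn":0},{"hand":0.03,"slide":[0,0,0],"turn":0},{"hand":0.03,"slide":[0,0,-0.01],"turn":0},{"hand":0.03,"slide":[0,0,-0.04],"turn":0},{"hand":0.087,"slide":[0,0,-0.055],"turn":0}]'
python3 -m creep '[{"hand":0.087,"slide":[-0.02,0.0,-0.062],"turn":0},{"hand":0.087,"slide":[-0.04,0.02,-0.055],"turn":0},{"hand":0.087,"slide":[-0.05,0.02,0],"turn":0},{"hand":0.087,"slide":[-0.055,0.02,0],"turn":0},{"hand":0.087,"slide":[0,0,0],"turn":0}]'
python3 - <<'E'
from h import *
np.set_printoptions(precision=4,suppress=True)
p=snapshot('scene');save(p,'s6.png')
p=snapshot('wrist');save(p,'w6.png')
w=cloud(p);Z=w[...,2]
for n in['shaker']:
    print([(b['uv'],b['conf'],dep(p,b['uv']),atz(p,b['uv'],.085)) for b in boxes_of(n,p)],[(b['uv'],b['conf'],atz(p,b['uv'],.005)) for b in pinpoint(n,p)])
plan(0.5,-0.22,0.2,11.9,4)
E
```

```text
clock: 12.62
tool_pos: [0.7099, -0.1119, 0.1209]
eef_rot: [0.995, 0.103, -0.001, -0.0]
contact_force: [0.2, -0.3, 0.2]
opening: 0.433
clock: 13.25
tool_pos: [0.5617, -0.2057, 0.2296]
eef_rot: [0.995, 0.099, -0.002, 0.001]
contact_force: [0.4, 0.1, 0.7]
opening: 0.978
[([232.2, 222.2], 0.89, array([ 0.5012, -0.2127,  0.0844]), array([ 0.5013, -0.2125,  0.085 ]))] [([244.0, 205.7], 0.86, array([ 0.4952, -0.2179,  0.005 ]))]
t 13.45 pos [ 0.5682 -0.1999  0.2289] yaw 11.93 F [ 0.6  0.5 -0.8] op 0.983
[-0.0177, 0.0014, 0.0072] 0.01
[-0.0177, 0.0014, 0.0072] 0.01
[-0.0177, 0.0014, 0.0072] 0.01
[-0.0177, 0.0014, 0.0072] 0.01
```

View pics/s6.png

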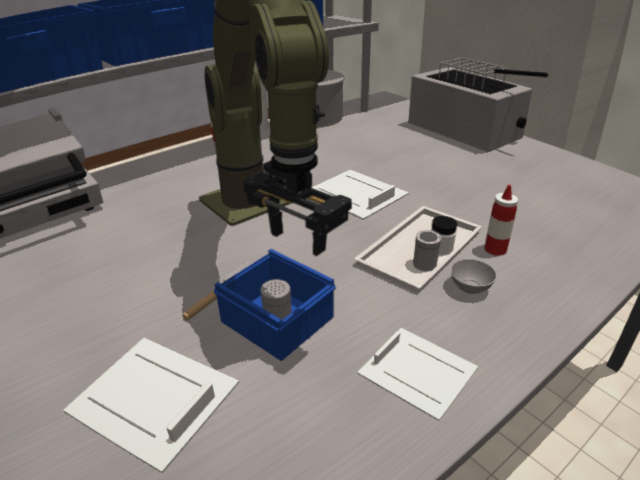

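View pics/w6.png

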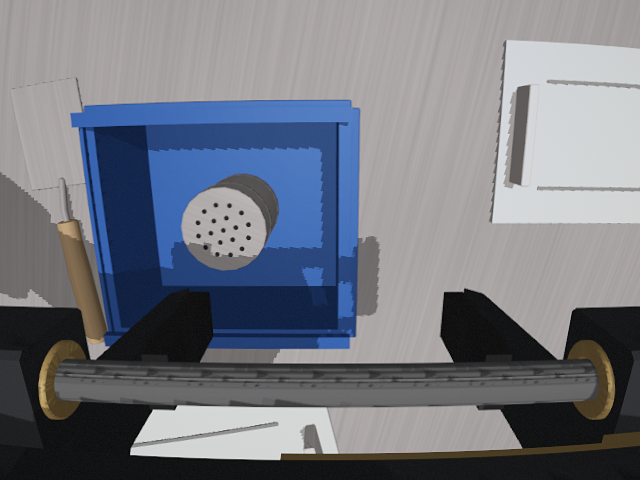

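The white lid lies flat and right way up on the bare counter at scene (418,370). The shaker is open to view at wrist (225,228). Next I'll fit its position and the box walls.

```bash
python3 - <<'E'
from h import *
np.set_printoptions(precision=4,suppress=True)
p=snapshot('wrist')
w=cloud(p);X,Y,Z=w[...,0],w[...,1],w[...,2];f=p['frame'].astype(int)
rgy=np.abs(f[...,2]-f[...,0])<30
m=rgy&(X>.42)&(X<.57)&(Y>-.3)&(Y<-.15)&(Z>.078)&(Z<.09)
q=w[m];c,r=cv2.minEnclosingCircle(q[:,:2].astype(np.float32)*1000);print('shaker',m.sum(),c,r,q[:,:2].mean(0),np.median(q[:,2]))
m=(~rgy)&(X<.62)&(Z>.097)&(Z<.107)&(Y<-.05)
q=w[m];print('box top',m.sum(),cv2.minAreaRect(q[:,:2].astype(np.float32)*1000))
a=np.radians(11.9);d=np.array([np.cos(a),np.sin(a)])
m=(~rgy)&(X<.62)&(Z>.08)&(Z<.107)&(Y<-.05);s=w[m][:,:2]@d;print('own x range',np.percentile(s,[0.5,2,98,99.5]),'shaker',np.array(c)@d)
plan(c[0]/1000,c[1]/1000,0.17,11.9,4)
plan(c[0]/1000,c[1]/1000,0.056,11.9,8)
E
```

```text
shaker 5646 (496.45928955078125, -240.8229522705078) 51.56013488769531 [ 0.4961 -0.2181] 0.08388992300521073
box top 6372 ((494.3878479003906, -220.9445343017578), (176.5926055908203, 163.1849365234375), 11.801482200622559)
own x range [0.3504 0.3514 0.5307 0.5315] shaker 436.1311748649334
t 13.5 pos [ 0.5682 -0.1998  0.2287] yaw 11.95 F [0.9 0.6 0.1] op 0.984
[-0.0197, 0.0063, 0.0147] 0.01
[-0.0197, 0.0063, 0.0147] 0.01
[-0.0197, 0.0063, 0.0147] 0.01
[-0.0197, 0.0063, 0.0147] 0.01
t 13.5 pos [ 0.5682 -0.1998  0.2287] yaw 11.95 F [0.9 0.6 0.1] op 0.984
[-0.0098, 0.0032, 0.0216] 0.01
[-0.0098, 0.0032, 0.0216] 0.01
[-0.0098, 0.0032, 0.0216] 0.01
[-0.0098, 0.0032, 0.0216] 0.01
[-0.0098, 0.0032, 0.0216] 0.01
[-0.0098, 0.0032, 0.0216] 0.01
[-0.0098, 0.0032, 0.0216] 0.01
[-0.0098, 0.0032, 0.0216] 0.01
```

```bash
python3 - <<'E'
from h import *
np.set_printoptions(precision=4,suppress=True)
p=snapshot('wrist')
w=cloud(p);X,Y,Z=w[...,0],w[...,1],w[...,2];f=p['frame'].astype(int)
m=((np.abs(f[...,2]-f[...,0])<30)&(X>.42)&(X<.57)&(Y>-.3)&(Y<-.15)&(Z>.079)&(Z<.09)).astype(np.uint8)
m=cv2.morphologyEx(m,cv2.MORPH_OPEN,np.ones((5,5)))
k,l,st,_=cv2.connectedComponentsWithStats(m)
i=1+np.argmax(st[1:,4]);q=w[l==i];c,r=cv2.minEnclosingCircle(q[:,:2].astype(np.float32)*1000);print(st[i],c,r,q.mean(0),q[:,:2].min(0),q[:,:2].max(0))
print(atz(p,(225,228),.085))
plan(c[0]/1000,c[1]/1000,0.17,11.9,4)
E
```

```text
[ 176  190   85   84 5604] (495.3878173828125, -219.18359375) 29.93994903564453 [ 0.496  -0.2182  0.0839] [ 0.4663 -0.2486] [ 0.5252 -0.1894]
[ 0.5008 -0.214   0.085 ]
t 13.55 pos [ 0.568  -0.1998  0.2285] yaw 11.95 F [ 0.9  0.1 -0.2] op 0.991
[-0.0188, 0.001, 0.0146] 0.01
[-0.0188, 0.001, 0.0146] 0.01
[-0.0188, 0.001, 0.0146] 0.01
[-0.0188, 0.001, 0.0146] 0.01
```

The shaker centre is (495.4,-219.2) mm with radius 29.9, which is nearly the box centre (494.4,-220.9), so the fingers fit.

```bash
python3 -m creep '[{"hand":0.087,"slide":[-0.019,0.001,0.01],"turn":0},{"hand":0.087,"slide":[-0.019,0.001,0.015],"turn":0},{"hand":0.087,"slide":[-0.019,0.001,0.02],"turn":0},{"hand":0.087,"slide":[-0.018,0.001,0.02],"turn":0},{"hand":0.087,"slide":[0,0,0],"turn":0}]'
python3 - <<'E'
from h import *
plan(0.4954,-0.2192,0.056,11.9,4)
E
```

```text
clock: 14.18
tool_pos: [0.4928, -0.22, 0.1623]
eef_rot: [0.995, 0.103, -0.002, -0.001]
contact_force: [0.3, -0.1, 0.8]
opening: 0.988
t 14.18 pos [ 0.4928 -0.22    0.1623] yaw 11.81 F [ 0.3 -0.1  0.8] op 0.988
[0.0007, -0.0001, 0.0266] -0.02
[0.0007, -0.0001, 0.0266] -0.02
[0.0007, -0.0001, 0.0266] -0.02
[0.0007, -0.0001, 0.0266] -0.02
```

```bash
python3 -m creep '[{"hand":0.087,"slide":[0.001,0,0.03],"turn":0},{"hand":0.087,"slide":[0.001,0,0.032],"turn":0},{"hand":0.087,"slide":[0,0,0.03],"turn":0},{"hand":0.087,"slide":[0,0,0.015],"turn":0},{"hand":0.087,"slide":[0,0,0],"turn":0}]'
python3 -m creep '[{"hand":0.05,"slide":[0,0,0],"turn":0},{"hand":0.05,"slide":[0,0,0],"turn":0},{"hand":0.05,"slide":[0,0,0],"turn":0},{"hand":0.05,"slide":[0,0,0],"turn":0}]' 25
python3 - <<'E'
from h import *
plan(0.4954,-0.2192,0.056,11.9,4)
E
```

```text
clock: 14.8
tool_pos: [0.4967, -0.2196, 0.0561]
eef_rot: [0.995, 0.103, 0.0, -0.0]
contact_force: [-1.0, 0.3, 0.3]
opening: 0.987
clock: 15.3
tool_pos: [0.4963, -0.2202, 0.0572]
eef_rot: [0.995, 0.103, 0.0, 0.0]
contact_force: [-0.9, 0.9, 6.2]
opening: 0.676
t 15.3 pos [ 0.4963 -0.2202  0.0572] yaw 11.81 F [-0.9  0.9  6.2] op 0.676
[-0.0002, -0.0003, 0.0003] -0.02
[-0.0002, -0.0003, 0.0003] -0.02
[-0.0002, -0.0003, 0.0003] -0.02
[-0.0002, -0.0003, 0.0003] -0.02
```

```bash
python3 -m creep '[{"hand":0.05,"slide":[0,0,-0.01],"turn":0},{"hand":0.05,"slide":[0,0,-0.035],"turn":0},{"hand":0.05,"slide":[0,0,-0.05],"turn":0},{"hand":0.05,"slide":[0,0,-0.05],"turn":0},{"hand":0.05,"slide":[0,0,-0.05],"turn":0}]'
python3 -m creep '[{"hand":0.05,"slide":[0.0,-0.03,-0.01],"turn":0},{"hand":0.05,"slide":[0,-0.045,0],"turn":0},{"hand":0.05,"slide":[0,-0.045,0],"turn":0},{"hand":0.05,"slide":[0,-0.045,0],"turn":0},{"hand":0.05,"slide":[0,-0.045,0],"turn":0}]'
python3 -m creep '[{"hand":0.05,"slide":[0,-0.03,0],"turn":0},{"hand":0.05,"slide":[0,0,0],"turn":0},{"hand":0.05,"slide":[0,0,0],"turn":0}]'
cat > tray.py <<'E'
from h import *
import sys
np.set_printoptions(precision=4,suppress=True)
p=snapshot('wrist');save(p,sys.argv[1]);np.save('/tmp/'+sys.argv[1]+'.npy',p,allow_pickle=True)
w=cloud(p);X,Y,Z=w[...,0],w[...,1],w[...,2]
for n in['jar','tin']:
    print(n,[(b['uv'],round(b['conf'],2),dep(p,b['uv'])) for b in boxes_of(n,p)[:2]])
m=((X>.4)&(X<.68)&(Y>.08)&(Y<.42)&(Z>.076)&(Z<.09)).astype(np.uint8)
m=cv2.morphologyEx(m,cv2.MORPH_OPEN,np.ones((5,5)))
k,l,st,_=cv2.connectedComponentsWithStats(m)
for i in range(1,k):
    if st[i,4]>300:
        q=w[l==i];print(st[i],cv2.minEnclosingCircle(q[:,:2].astype(np.float32)*1000),np.median(q[:,2]))
m=(X>.35)&(X<.68)&(Y>.0)&(Y<.42)&(Z>.0155)&(Z<.0225)
print('walls',m.sum(),cv2.minAreaRect(w[m][:,:2].astype(np.float32)*1000))
plan(0.5,0.2,0.19,11.9,4)
E
python3 tray.py w7.png
```

```text
clock: 15.92
tool_pos: [0.4951, -0.2197, 0.2531]
eef_rot: [0.995, 0.103, -0.001, -0.0]
contact_force: [0.5, -0.6, -3.1]
opening: 0.676
clock: 16.55
tool_pos: [0.4519, -0.0132, 0.2616]
eef_rot: [0.995, 0.103, -0.0, -0.0]
contact_force: [0.5, 0.7, -3.2]
opening: 0.671
clock: 16.92
tool_pos: [0.4466, 0.0142, 0.2616]
eef_rot: [0.995, 0.103, -0.0, 0.0]
contact_force: [0.5, -0.9, -2.2]
opening: 0.672
jar [([620.6, 77.7], 0.57, array([0.6897, 0.1837, 0.0034]))]
tin [([517.9, 50.9], 0.81, array([0.5544, 0.1604, 0.0833]))]
[ 487    2   82   86 5446] ((562.0467529296875, 167.2346954345703), 30.11058235168457) 0.08275254444804658
walls 6294 ((564.0562133789062, 137.279541015625), (263.0877990722656, 156.59259033203125), 12.20706558227539)
t 17.07 pos [0.4468 0.0136 0.2615] yaw 11.69 F [-0.7 -0.7 -3.2] op 0.677
[0.0225, -0.0429, 0.0179] -0.05
[0.0225, -0.0429, 0.0179] -0.05
[0.0225, -0.0429, 0.0179] -0.05
[0.0226, -0.0429, 0.0179] -0.05
```

View pics/w7.png

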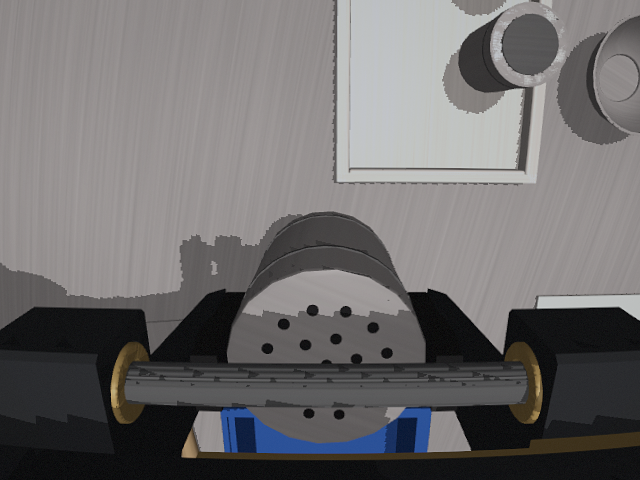

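The shaker is held upright at (325,350). The pan's near end (440,175) and the tin (527,45) show, but the jar is out of frame, so I'll move closer.

```bash
python3 -m creep '[{"hand":0.05,"slide":[0.015,-0.025,0],"turn":0},{"hand":0.05,"slide":[0.02,-0.03,0],"turn":0},{"hand":0.05,"slide":[0.02,-0.025,0],"turn":0},{"hand":0.05,"slide":[0,0,0],"turn":0},{"hand":0.05,"slide":[0,0,0],"turn":0}]'
python3 tray.py w8.png
```

```text
clock: 17.7
tool_pos: [0.4839, 0.103, 0.2612]
eef_rot: [0.995, 0.102, -0.001, 0.0]
contact_force: [0.4, -0.4, -3.2]
opening: 0.676
jar [([442.8, 42.0], 0.66, array([0.5376, 0.2422, 0.082 ]))]
tin [([441.8, 152.3], 0.9, array([0.5563, 0.1677, 0.0834]))]
[ 408    0   87   79 5700] ((542.83447265625, 250.08688354492188), 31.050399780273438) 0.08194482600408066
[ 408  114   81   80 5010] ((562.2925415039062, 166.9762420654297), 29.951990127563477) 0.08273199101744917
walls 6155 ((555.7361450195312, 174.59432983398438), (262.83538818359375, 233.0389862060547), 11.808181762695312)
t 17.85 pos [0.4839 0.103  0.2614] yaw 11.69 F [ 0.7  0.2 -3.6] op 0.671
[0.0089, -0.0229, 0.0179] -0.05
[0.0089, -0.0229, 0.0179] -0.05
[0.0089, -0.0229, 0.0179] -0.05
[0.0089, -0.0229, 0.0179] -0.05
```

View pics/w8.png

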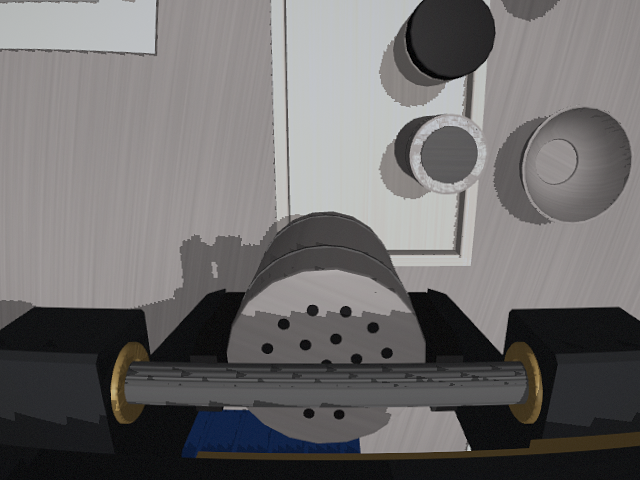

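The jar (450,37) and tin (448,152) are both by the back wall. Next: the wall positions.

```bash
python3 - <<'E'
from h import *
np.set_printoptions(precision=4,suppress=True)
p=np.load('/tmp/w8.png.npy',allow_pickle=True).item()
w=cloud(p);X,Y,Z=w[...,0],w[...,1],w[...,2];f=p['frame'].astype(int)
m=(X>.40)&(X<.66)&(Y>.04)&(Y<.36)&(Z>.0165)&(Z<.0222)
# exclude bowl
m&=np.hypot(X-.70,Y-.17)>.075
m[130:, :]&= True
q=w[m][:,:2]
for a in(11.4,11.8,12.2):
    A=np.radians(a);d=np.array([np.cos(A),np.sin(A)]);e=np.array([-np.sin(A),np.cos(A)])
    s=q@d;t=q@e
    h,b=np.histogram(s,np.arange(.44,.66,.002));print(a,[(round(b[i],3),h[i]) for i in range(len(h)) if h[i]>60])
    sel=(s>.6); 
    if sel.sum()>20: pf=np.polyfit(t[sel],s[sel],1);print(' back slope deg',np.degrees(pf[0]),np.percentile(s[sel],[3,50,97]))
    sel=(s<.52)
    if sel.sum()>20: pf=np.polyfit(t[sel],s[sel],1);print(' front',np.degrees(pf[0]),np.percentile(s[sel],[3,50,97]))
    print(' t min',np.percentile(t,[.5,2]))
    for n,c in[('jar',(.5428,.2501)),('tin',(.5623,.1670))]: print(n,np.array(c)@d,np.array(c)@e)
E
```

```text
11.4 [(np.float64(0.448), np.int64(476)), (np.float64(0.45), np.int64(529)), (np.float64(0.452), np.int64(526)), (np.float64(0.454), np.int64(531)), (np.float64(0.456), np.int64(525)), (np.float64(0.458), np.int64(285)), (np.float64(0.618), np.int64(177)), (np.float64(0.62), np.int64(311)), (np.float64(0.622), np.int64(282)), (np.float64(0.624), np.int64(315)), (np.float64(0.626), np.int64(325)), (np.float64(0.628), np.int64(323)), (np.float64(0.63), np.int64(89))]
 back slope deg 1.6883059936975104 [0.6048 0.6242 0.6302]
 front -0.4383653893458931 [0.4482 0.4535 0.4588]
 t min [-0.0544 -0.0534]
jar 0.5815252944134901 0.13787741641510295
tin 0.5842152573331083 0.05256256366664492
11.8 [(np.float64(0.448), np.int64(386)), (np.float64(0.45), np.int64(526)), (np.float64(0.452), np.int64(532)), (np.float64(0.454), np.int64(525)), (np.float64(0.456), np.int64(527)), (np.float64(0.458), np.int64(432)), (np.float64(0.618), np.int64(144)), (np.float64(0.62), np.int64(311)), (np.float64(0.622), np.int64(280)), (np.float64(0.624), np.int64(300)), (np.float64(0.626), np.int64(317)), (np.float64
[... 265 characters left out ...]
8272397256269
12.2 [(np.float64(0.448), np.int64(244)), (np.float64(0.45), np.int64(534)), (np.float64(0.452), np.int64(527)), (np.float64(0.454), np.int64(524)), (np.float64(0.456), np.int64(512)), (np.float64(0.458), np.int64(532)), (np.float64(0.618), np.int64(112)), (np.float64(0.62), np.int64(308)), (np.float64(0.622), np.int64(287)), (np.float64(0.624), np.int64(289)), (np.float64(0.626), np.int64(313)), (np.float64(0.628), np.int64(330)), (np.float64(0.63), np.int64(172))]
 back slope deg 2.35888004371332 [0.6053 0.6246 0.6307]
 front 0.3589686853204285 [0.4494 0.4546 0.4598]
 t min [-0.0628 -0.0617]
jar 0.5833936790119855 0.12974461564496761
tin 0.5848921983651216 0.04440052129891297
```

Pan yaw is 11.8°. In the pan-aligned axes (s, t), the inner walls are at s = 0.4595 and 0.619, which is 160 mm apart as specified. The gap is about 25 mm, centred at t = 0.090. I'll put the shaker at s = 0.50, t = 0.0895.

```bash
python3 - <<'E'
from h import *
plan(0.4712,0.1898,0.12,11.8,5)
E
```

```text
t 17.85 pos [0.4839 0.103  0.2614] yaw 11.69 F [ 0.7  0.2 -3.6] op 0.671
[0.001, -0.0175, 0.0283] -0.02
[0.001, -0.0175, 0.0283] -0.02
[0.001, -0.0175, 0.0283] -0.02
[0.0011, -0.0175, 0.0283] -0.02
[0.0011, -0.0175, 0.0283] -0.02
```

```bash
python3 -m creep '[{"hand":0.05,"slide":[0.001,-0.022,0.015],"turn":0},{"hand":0.05,"slide":[0.001,-0.022,0.025],"turn":0},{"hand":0.05,"slide":[0.001,-0.022,0.04],"turn":0},{"hand":0.05,"slide":[0.001,-0.022,0.04],"turn":0},{"hand":0.05,"slide":[0.001,0,0.02],"turn":0}]'
python3 -m creep '[{"hand":0.05,"slide":[0,0,0],"turn":0},{"hand":0.05,"slide":[0,0,0],"turn":0}]'
python3 - <<'E'
from h import *
plan(0.4712,0.1898,0.0552,11.8,4)
p=snapshot('scene');save(p,'s9.png')
p=snapshot('wrist');save(p,'w9.png')
E
```

```text
clock: 18.48
tool_pos: [0.4699, 0.1931, 0.1197]
eef_rot: [0.995, 0.104, -0.001, -0.0]
contact_force: [0.3, 0.1, -3.0]
opening: 0.677
clock: 18.73
tool_pos: [0.4719, 0.1909, 0.1223]
eef_rot: [0.995, 0.102, 0.001, -0.0]
contact_force: [0.9, 0.2, -2.8]
opening: 0.678
t 18.73 pos [0.4719 0.1909 0.1223] yaw 11.74 F [ 0.9  0.2 -2.8] op 0.678
[-0.0002, 0.0002, 0.0168] -0.02
[-0.0002, 0.0002, 0.0168] -0.02
[-0.0002, 0.0002, 0.0168] -0.02
[-0.0002, 0.0002, 0.0168] -0.02
```

View pics/w9.png

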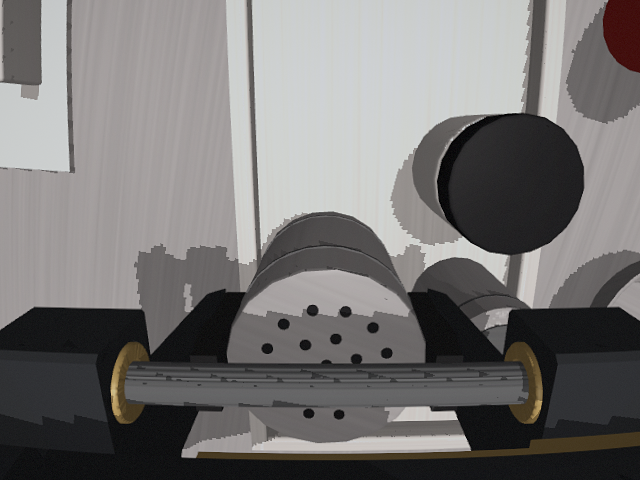

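View pics/s9.png

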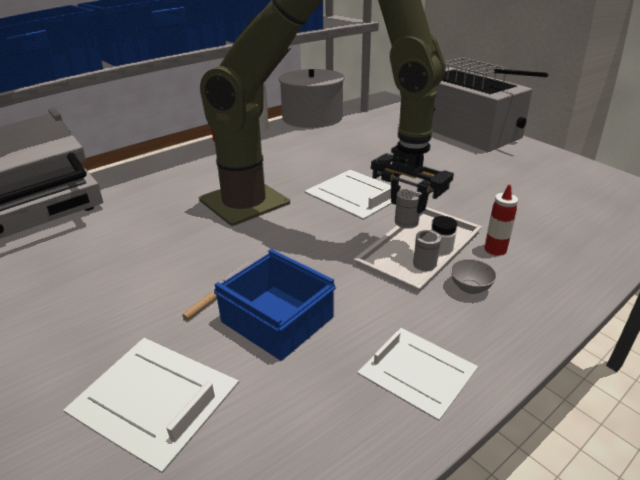

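The shaker hangs over the pan's front half, ahead of the gap between jar (515,183) and tin (490,300). Nothing touches, so I'll lower it.

```bash
python3 -m creep '[{"hand":0.05,"slide":[0,0.001,0.02],"turn":0},{"hand":0.05,"slide":[0,0,0.025],"turn":0},{"hand":0.05,"slide":[0,0,0.012],"turn":0},{"hand":0.05,"slide":[0,0,0.004],"turn":0},{"hand":0.05,"slide":[0,0,0],"turn":0}]'
python3 -m creep '[{"hand":0.05,"slide":[0,0,0.002],"turn":0},{"hand":0.05,"slide":[0,0,0],"turn":0}]'
```

```text
clock: 19.45
tool_pos: [0.4717, 0.1907, 0.0609]
eef_rot: [0.995, 0.103, 0.0, -0.0]
contact_force: [-1.3, -0.6, -2.5]
opening: 0.674
clock: 19.7
tool_pos: [0.4715, 0.1907, 0.0588]
eef_rot: [0.995, 0.103, 0.0, -0.0]
contact_force: [0.5, -1.1, -3.2]
opening: 0.667
```

```bash
python3 -m creep '[{"hand":0.05,"slide":[0,0,0.0015],"turn":0},{"hand":0.05,"slide":[0,0,0.001],"turn":0},{"hand":0.05,"slide":[0,0,0],"turn":0}]'
```

```text
clock: 20.08
tool_pos: [0.4713, 0.1906, 0.0559]
eef_rot: [0.995, 0.103, -0.0, 0.0]
contact_force: [-0.6, 0.1, -3.3]
opening: 0.674
```

```bash
python3 -m creep '[{"hand":0.05,"slide":[0,0,0.001],"turn":0},{"hand":0.05,"slide":[0,0,0],"turn":0}]'
python3 -m creep '[{"hand":0.05,"slide":[0,0,0.0007],"turn":0},{"hand":0.05,"slide":[0,0,0],"turn":0}]'
```

```text
clock: 20.32
tool_pos: [0.4714, 0.1907, 0.0552]
eef_rot: [0.995, 0.103, 0.0, -0.0]
contact_force: [-0.3, -0.9, 1.2]
opening: 0.675
clock: 20.58
tool_pos: [0.4713, 0.1906, 0.0552]
eef_rot: [0.995, 0.103, 0.0, -0.0]
contact_force: [-1.7, -0.5, 8.8]
opening: 0.672
```

```bash
python3 -m creep '[{"hand":0.067,"slide":[0,0,-0.001],"turn":0},{"hand":0.067,"slide":[0,0,0],"turn":0},{"hand":0.067,"slide":[0,0,0],"turn":0}]'
python3 - <<'E'
from h import *
plan(0.4712,0.1898,0.0552,11.8,4)
p=snapshot('wrist');save(p,'w10.png')
w=cloud(p);X,Y,Z=w[...,0],w[...,1],w[...,2]
m=((X>.40)&(X<.68)&(Y>.08)&(Y<.42)&(Z>.074)&(Z<.092)).astype(np.uint8)
m=cv2.morphologyEx(m,cv2.MORPH_OPEN,np.ones((5,5)))
k,l,st,_=cv2.connectedComponentsWithStats(m)
for i in range(1,k):
    if st[i,4]>300:
        q=w[l==i];print(st[i],cv2.minEnclosingCircle(q[:,:2].astype(np.float32)*1000),np.median(q[:,2]))
p=snapshot('scene');save(p,'s10.png')
E
```

```text
clock: 20.95
tool_pos: [0.4714, 0.1906, 0.0552]
eef_rot: [0.995, 0.103, 0.0, -0.0]
contact_force: [-0.8, 0.1, -0.5]
opening: 0.756
t 20.95 pos [0.4714 0.1906 0.0552] yaw 11.82 F [-0.8  0.1 -0.5] op 0.756
[-0.0001, 0.0002, -0.0] 0.0
[-0.0001, 0.0002, -0.0] 0.0
[-0.0001, 0.0002, -0.0] 0.0
[-0.0001, 0.0002, -0.0] 0.0
[  507   109   133   200 22156] ((539.4976196289062, 250.69497680664062), 30.233442306518555) 0.08185384622582871
[  226   260   200   104 16416] ((469.9710693359375, 195.4613800048828), 29.6760196685791) 0.08187421411064719
[ 145  322   70   41 1957] ((429.0729675292969, 186.2222442626953), 10.146806716918945) 0.08442083492086513
[ 437  322   72   41 1991] ((511.16351318359375, 204.08026123046875), 9.829675674438477) 0.08437234838965396
[ 249  407  153   36 3978] ((474.146484375, 174.7815704345703), 23.574016571044922) 0.08195453462599751
```

View pics/w10.png

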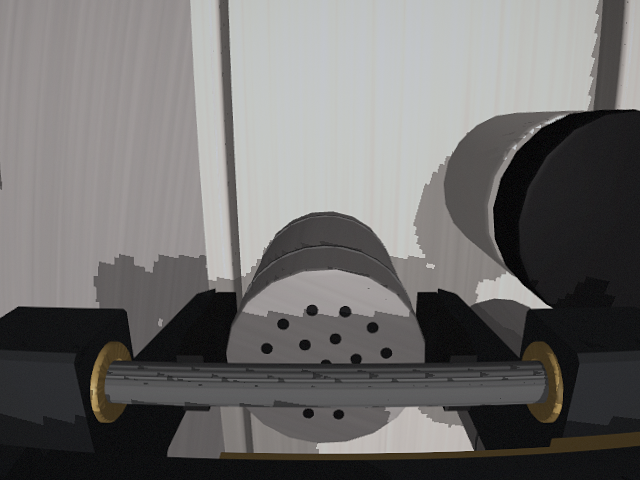

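The shaker stands on the pan floor in front of the gap, with its top at (325,350). I'll re-grip lightly and slide it straight back along tool +x.

```bash
python3 -m creep '[{"hand":0.05,"slide":[0,0,0],"turn":0},{"hand":0.05,"slide":[0,0,0],"turn":0},{"hand":0.05,"slide":[0.008,0,0],"turn":0},{"hand":0.05,"slide":[0.01,0,0],"turn":0},{"hand":0.05,"slide":[0.01,0,0],"turn":0}]' 20
python3 -m creep '[{"hand":0.05,"slide":[0.008,0,0],"turn":0},{"hand":0.05,"slide":[0.008,0,0],"turn":0},{"hand":0.05,"slide":[0.008,0,0],"turn":0},{"hand":0.05,"slide":[0.006,0,0],"turn":0}]'
python3 - <<'E'
from h import *
plan(0.5583,0.208,0.0552,11.8,4)
p=snapshot('scene');save(p,'s11.png')
p=snapshot('wrist');save(p,'w11.png')
E
```

```text
clock: 21.68
tool_pos: [0.4997, 0.1965, 0.0552]
eef_rot: [0.995, 0.103, 0.0, -0.0]
contact_force: [-1.1, -0.0, -1.5]
opening: 0.674
clock: 22.18
tool_pos: [0.5279, 0.2024, 0.0552]
eef_rot: [0.995, 0.103, -0.001, 0.0]
contact_force: [-2.5, -1.1, 1.6]
opening: 0.676
t 22.18 pos [0.5279 0.2024 0.0552] yaw 11.82 F [-2.5 -1.1  1.6] op 0.676
[0.0077, 0.0002, 0.0] 0.0
[0.0077, 0.0002, 0.0] 0.0
[0.0077, 0.0002, 0.0] 0.0
[0.0077, 0.0002, 0.0] 0.0
```

View pics/s11.png

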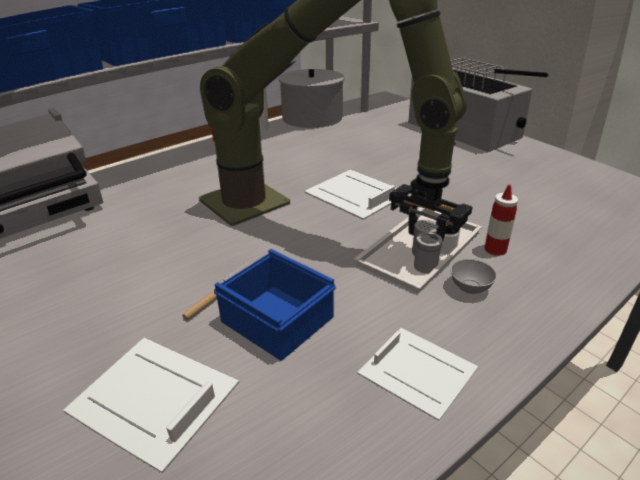

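View pics/w11.png

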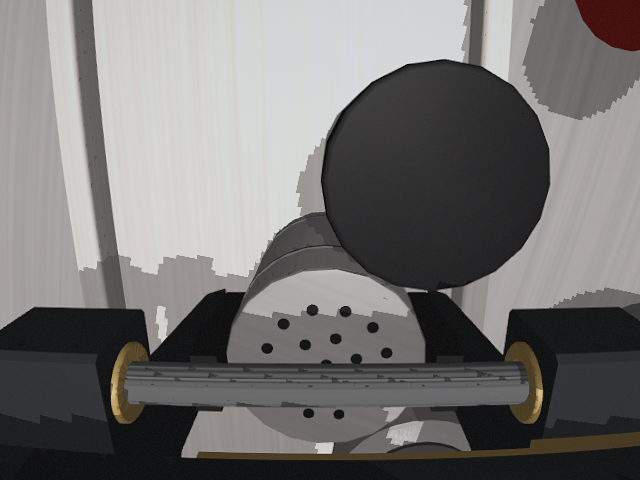

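The shaker is entering the gap. Jar (437,175) and tin (418,260 in the scene) are upright, and the forces are about 2 to 3 N.

```bash
python3 -m creep '[{"hand":0.05,"slide":[0.006,0,0],"turn":0},{"hand":0.05,"slide":[0.006,0,0],"turn":0},{"hand":0.05,"slide":[0.006,0,0],"turn":0},{"hand":0.05,"slide":[0.006,0,0],"turn":0},{"hand":0.05,"slide":[0,0,0],"turn":0}]'
python3 -m creep '[{"hand":0.05,"slide":[0.002,0,0],"turn":0},{"hand":0.05,"slide":[0.002,0,0],"turn":0},{"hand":0.05,"slide":[0,0,0],"turn":0}]'
```

```text
clock: 22.9
tool_pos: [0.5531, 0.2078, 0.0553]
eef_rot: [0.995, 0.103, 0.001, -0.0]
contact_force: [0.1, 0.0, -1.4]
opening: 0.674
clock: 23.28
tool_pos: [0.5557, 0.2083, 0.0552]
eef_rot: [0.995, 0.103, 0.0, -0.0]
contact_force: [-0.1, -0.5, -2.1]
opening: 0.675
```

```bash
python3 -m creep '[{"hand":0.05,"slide":[0.0015,0,0],"turn":0},{"hand":0.05,"slide":[0.001,0,0],"turn":0},{"hand":0.05,"slide":[0,0,0],"turn":0}]'
python3 -m creep '[{"hand":0.05,"slide":[0.001,0,0],"turn":0},{"hand":0.05,"slide":[0,0,0],"turn":0}]'
python3 - <<'E'
from h import *
p=snapshot('scene');save(p,'s12.png')
cv2.imwrite('pics/s12c.png',cv2.resize(p['frame'][170:310,330:530,::-1],None,fx=3.8,fy=3.8,interpolation=cv2.INTER_CUBIC))
p=snapshot('wrist');save(p,'w12.png')
E
```

```text
clock: 23.65
tool_pos: [0.5581, 0.2088, 0.0553]
eef_rot: [0.995, 0.103, 0.0, -0.0]
contact_force: [-1.2, 0.2, -3.9]
opening: 0.67
clock: 23.9
tool_pos: [0.559, 0.209, 0.0552]
eef_rot: [0.995, 0.103, 0.0, -0.0]
contact_force: [-0.8, 0.0, -2.5]
opening: 0.674
```

View pics/s12c.png

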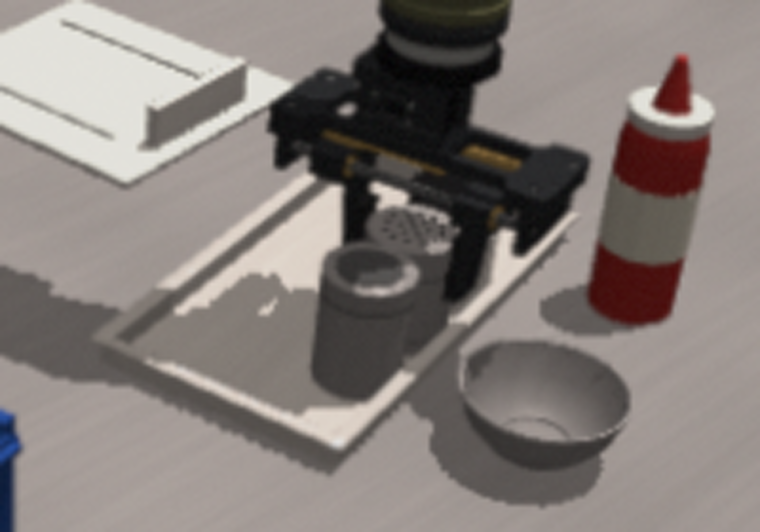

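View pics/w12.png

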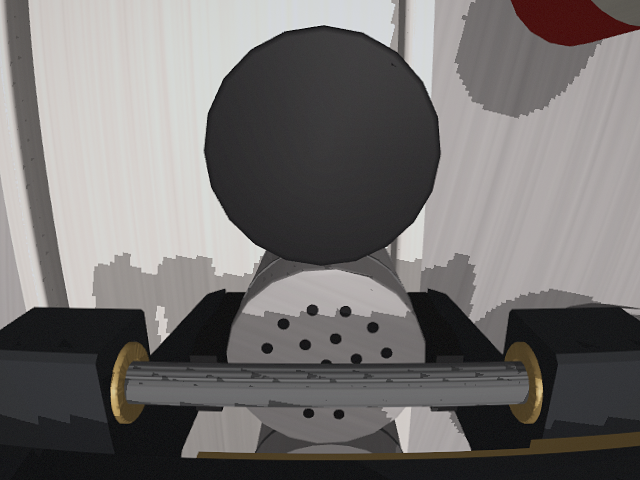

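Jar (322,145) and shaker (326,350) are lined up and upright. There is no wall force yet, so I'll keep creeping.

```bash
python3 -m creep '[{"hand":0.05,"slide":[0.001,0,0],"turn":0},{"hand":0.05,"slide":[0,0,0],"turn":0}]'
python3 -m creep '[{"hand":0.05,"slide":[0.001,0,0],"turn":0},{"hand":0.05,"slide":[0,0,0],"turn":0}]'
```

```text
clock: 24.25
tool_pos: [0.5592, 0.209, 0.0553]
eef_rot: [0.995, 0.103, -0.001, 0.0]
contact_force: [-2.2, -0.5, 0.3]
opening: 0.673
clock: 24.5
tool_pos: [0.5593, 0.209, 0.0553]
eef_rot: [0.995, 0.103, -0.002, 0.0]
contact_force: [-4.9, -1.2, 2.1]
opening: 0.677
```

The TCP has stopped at s ≈ 0.590 and the force is rising to 5 N, so the shaker is against the back wall. I'll relieve the push, release, and lift.

```bash
python3 -m creep '[{"hand":0.05,"slide":[-0.001,0,0],"turn":0},{"hand":0.08,"slide":[0,0,0],"turn":0},{"hand":0.08,"slide":[0,0,0],"turn":0},{"hand":0.08,"slide":[0,0,0],"turn":0},{"hand":0.08,"slide":[0,0,-0.005],"turn":0}]'
python3 -m creep '[{"hand":0.08,"slide":[0,0,-0.02],"turn":0},{"hand":0.08,"slide":[0,0,-0.04],"turn":0},{"hand":0.08,"slide":[0,0,-0.05],"turn":0},{"hand":0.08,"slide":[-0.01,0.03,-0.05],"turn":0},{"hand":0.08,"slide":[-0.02,0.05,-0.04],"turn":0}]'
python3 -m creep '[{"hand":0.08,"slide":[-0.02,0.05,0],"turn":0},{"hand":0.08,"slide":[-0.01,0.01,0],"turn":0},{"hand":0.08,"slide":[0,0,0],"turn":0},{"hand":0.08,"slide":[0,0,0],"turn":0}]'
cat > fin.py <<'E'
from h import *
import sys
np.set_printoptions(precision=4,suppress=True)
A=np.radians(11.8);d=np.array([np.cos(A),np.sin(A)]);e=np.array([-np.sin(A),np.cos(A)])
p=snapshot('wrist');save(p,'w%s.png'%sys.argv[1])
w=cloud(p);X,Y,Z=w[...,0],w[...,1],w[...,2]
m=((X>.40)&(X<.68)&(Y>.08)&(Y<.42)&(Z>.076)&(Z<.09)).astype(np.uint8)
m=cv2.morphologyEx(m,cv2.MORPH_OPEN,np.ones((5,5)))
S=X*d[0]+Y*d[1];T=X*e[0]+Y*e[1]
k,l,st,_=cv2.connectedComponentsWithStats(m)
for i in range(1,k):
    if st[i,4]>300:
        q=w[l==i];c,r=cv2.minEnclosingCircle(q[:,:2].astype(np.float32)*1000);c=np.array(c)/1000;print(st[i],'s,t',c@d,c@e,r,np.median(q[:,2]))
q=(Z>.0165)&(Z<.0222)&(S>.6)&(S<.64)&(T>-.05)&(T<.3)
print('back wall s',np.percentile(S[q],[3,50,97]))
plan(.5,.1,.25,11.8,2)
p=snapshot('scene');save(p,'s%s.png'%sys.argv[1])
cv2.imwrite('pics/sc%s.png'%sys.argv[1],cv2.resize(p['frame'][170:310,330:530,::-1],None,fx=3.8,fy=3.8,interpolation=cv2.INTER_CUBIC))
E
python3 fin.py 13
```

```text
clock: 25.12
tool_pos: [0.56, 0.2092, 0.0603]
eef_rot: [0.995, 0.103, 0.0, -0.0]
contact_force: [-0.1, -0.1, -0.1]
opening: 0.905
clock: 25.75
tool_pos: [0.5484, 0.1293, 0.2613]
eef_rot: [0.995, 0.105, 0.003, -0.001]
contact_force: [1.1, -1.4, -0.5]
opening: 0.908
clock: 26.25
tool_pos: [0.5308, 0.0656, 0.2577]
eef_rot: [0.995, 0.104, 0.0, -0.001]
contact_force: [1.2, 0.5, 0.3]
opening: 0.91
[  366     0    86   156 10657] s,t 0.5903594479396082 0.05817705441011223 55.51069641113281 0.08228539171491489
back wall s [0.6112 0.6252 0.6304]
t 26.3 pos [0.5308 0.0657 0.2575] yaw 12.0 F [0.5 0.1 0.1] op 0.904
[-0.0115, -0.02, 0.0038] 0.1
[-0.0115, -0.02, 0.0038] 0.1
```

View pics/w13.png

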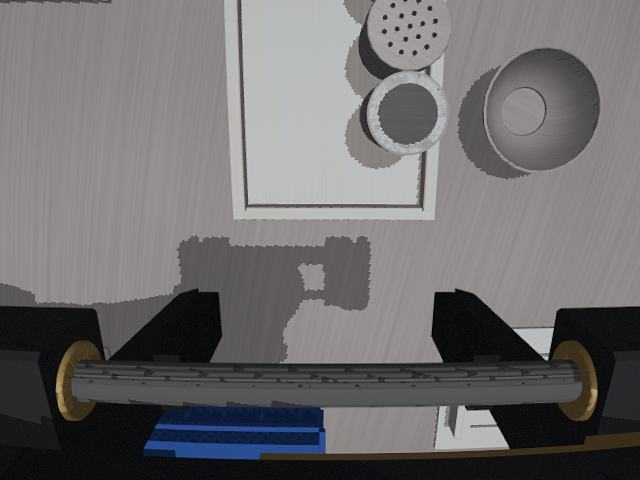

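View pics/sc13.png

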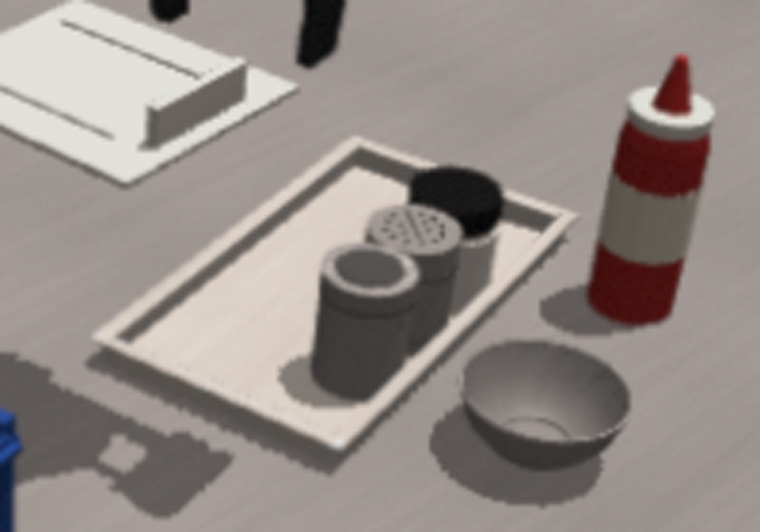

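The row stands upright with the shaker between tin and jar. I'll take one more view with the jar in frame to check the spacing.

```bash
python3 -m creep '[{"hand":0.08,"slide":[0,-0.02,0],"turn":0},{"hand":0.08,"slide":[0,-0.035,0],"turn":0},{"hand":0.08,"slide":[0,-0.02,0],"turn":0},{"hand":0.08,"slide":[0,0,0],"turn":0},{"hand":0.08,"slide":[0,0,0],"turn":0}]'
cat >> fin.py <<'E'
p=snapshot('wrist');w=cloud(p)
mm=(m*255).astype(np.uint8)
P=w[l>0]; s=P[:,:2]@d;t=P[:,:2]@e
print('t extents',t.min(),t.max())
from scipy.optimize import least_squares
b=np.arange(t.min(),t.max(),.001)
prof=[(s[(t>=x)&(t<x+.001)].min(),s[(t>=x)&(t<x+.001)].max()) if ((t>=x)&(t<x+.001)).any() else (np.nan,np.nan) for x in b]
wd=np.array([(q[1]-q[0])*1000 for q in prof])
print(np.c_[b*1000,wd][::2].round(0).tolist())
E
python3 fin.py 14
```

```text
clock: 26.98
tool_pos: [0.5154, 0.1362, 0.2574]
eef_rot: [0.995, 0.103, -0.0, 0.0]
contact_force: [-0.3, -0.4, -0.3]
opening: 0.911
[ 364    0   88   89 6299] s,t 0.5882235257678988 0.15196306440277005 30.949390411376953 0.08194520531567491
[  365    90    83   160 10093] s,t 0.5890912089625506 0.06171664949655267 58.63882827758789 0.08222592640646112
back wall s [0.617  0.6257 0.6304]
t 27.02 pos [0.5154 0.1358 0.2575] yaw 11.75 F [-0.4 -0.2  0.3] op 0.907
[-0.0112, 0.0159, 0.0037] -0.03
[-0.0112, 0.0159, 0.0037] -0.03
t extents nan nanTraceback (most recent call last):
  File "fin.py", line 24, in <module>
    b=np.arange(t.min(),t.max(),.001)
ValueError: arange: cannot compute length
```

View pics/w14.png

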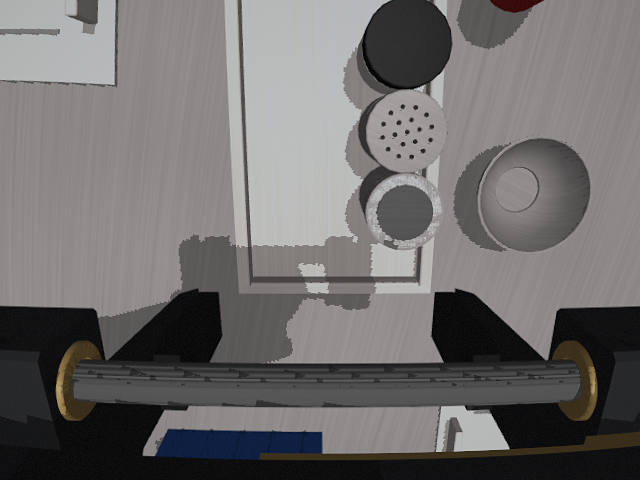

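View pics/s14.png

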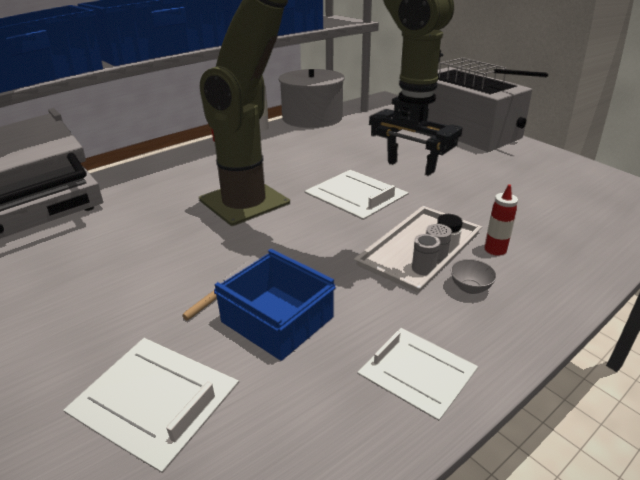

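Wrist view: jar (407,43), shaker (407,131) and tin (404,212) form one tight row along the back wall. Centre spacings are 61.6 and about 58 mm, against contact values of 61 and 59. All three are upright with level tops, and the lid, bottle, bowl and spatula look right. I'm handing in.

```bash
python3 -c "
from plant import finish_job
print(finish_job())"
```

```text
the job is handed in; nothing more can be done
None
```

The job is done and handed in at about 27 s of the 67 s allowed. `finish_job` gave no verdict.

- **Lid:** I pushed it about 70 mm by its lip, then gripped the lip to slide it clear. It was held level and set down flat, right way up, on the bare counter beyond the box.
- **Shaker:** I lifted it out of the box, stood it on the pan floor in front of the row and released it there. Then I re-gripped it lightly and slid it straight back until it met the back wall, where the push force rose to about 5 N.

**Last checks:**
- The jar, shaker and tin stand upright in one row along the back wall.
- Centre spacings are about 61.6 mm (jar to shaker) and 58 mm (shaker to tin). Touching would be 61 and 59 mm, so both agree within measuring error.
- The bottle, bowl and spatula look unmoved in the pictures. I did not measure them again.
- A last, extra script for the spacing profile crashed on missing depth values. I judged the spacing from the circle fits and the pictures instead.

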